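# Hang the soap holder on the wash basin

## Task

The blue soap holder is tucked under the low shelf: draw it out, lay the yellow drip plate flat in its tray so that both studs come up through the plate's two holes, and hang the holder by its hook over the basin's rim, tray outside the basin, wherever there is room. Leave the cup, the jar and the brush where they are.

Things in the scene. Friction and masses are not known exactly. Their poses are not given: they have to be found in the camera images.
- basin: Deep round aluminium basin, fixed, straight upright walls: outer diameter 280 mm, rim 145 mm above the bench, wall 4 mm. Origin: centre of its underside, on the bench; z up. Two fixed wire ear handles stick out 32 mm from the wall at its own +x and -x sides, each 72 mm wide, 108 to 120 mm above the bench.
- shelf: Low wooden shelf, fixed, open to front and back. Origin: on the bench, under the middle of the board's front edge; +x points to its back, y along its width, z up. Board: 140 mm deep (x 0 to 140), 200 mm wide, from 115 to 127 mm above the bench; on two side panels 12 mm thick at y = +-94 mm.
- holder: Loose blue soap holder, 0.3 kg: open tray with a hooked strap at the back; at the start it stands on the bench, hook under the shelf board, most of the tray in front. Origin: middle of the tray's underside; -x to its front, +x to its back, z up. Tray 90 mm (x) by 124 mm (y), walls 4 mm thick, 30 mm high, floor 4 mm thick. The strap (36 mm wide, x 45 to 49 mm) rises to 105 mm.
- holder_hook (a point): Middle of the hook slot, at the underside of its roof: 56 mm behind and 101 mm above the holder's origin, same axes; on the rim when hung. The slot is 14 mm wide (x) between the strap and the hook's free leg, which reaches 22 mm below this point. The hook, 22 mm thick (x), 36 mm wide, top 4 mm above this point, can be gripped across x, a finger before and one behind.
- holder_studs (a point): Point in the tray 39 mm above the holder's underside, half-way between its two upright white studs, holder's axes (8 mm in front of the holder's origin). Studs: 9 mm diameter, at y = +-39 mm, tops 17 mm below this point. Four pads carry the drip plate with its underside 10 mm above the holder's underside; when fitted, the plate's tab point coincides with this point.
- plate_tab (a point): Middle of the upright tab of the loose yellow drip plate (0.08 kg), which starts flat on the shelf board. Plate 60 (x) by 106 (y) by 5 mm with two 14 mm holes at y = +-39 mm; tab 24 (x) by 12 (y) by 48 mm high, this point 29 mm above the plate's underside. z up; a half turn makes no difference. Grip the tab's upper part, so that opened fingers clear the studs.
- cup: Bystander, loose: clear plastic cup with white lid and small red press button, 72 mm wide, 115 mm high, standing beside the basin. Origin: centre of its underside.
- jar: Bystander, loose: screw-top jar, 68 mm wide, 105 mm high, standing beside the basin. Origin: centre of its underside.
- brush: Bystander, loose: bamboo-handled scrubbing brush lying bristles down, 200 mm long, head 72 by 48 mm, 40 mm high. Origin: under the middle of the head; the handle runs 164 mm along its own -x.
Not all that is in view belongs to the job. Several things have the shape of the holder; the one meant has the colours described above.

How it is judged:
By the outcome, as a careful person would: the job done as asked, in the order asked, and still so for the second after the job is handed in, with the robot touching nothing.
It also fails if it takes over 69 s, if anything falls off the work surface, if the arm or the gripper's body presses on something with over 40 N, if the wrist force passes 120 N, or if a joint passes its speed limit or range.

## Robot

A 6-joint arm with a two-finger parallel gripper is mounted at the origin on the work surface. World frame = base frame: x ahead of the robot, y to its left, z up, the work surface at z = 0. Lengths are in m, angles in rad, forces in N, time in s.
With the tool pointing down it reaches from about 0.375 to 0.9 m from the base axis. Payload 3.1 kg.
Tool frame: the origin (TCP) lies midway between the tips of the shut fingers; the grasp point (between the pads) lies 19 mm behind it; z points along the fingers, y is the direction in which the jaws open and shut (so a half turn about z gives the same grasp; the last joint's range is limited). The gripper opens to 87 mm and grips with 3 to 60 N. Pads are 19 mm wide; open, the fingers measure 117 mm over their backs; the gripper's body (75 mm by 190 mm) begins 51 mm behind the grasp point.
Start: joints at [-1.474, 0.527, 1.433, -0, 1.181, -0.178], TCP at [0.17, -0.601, 0.223] pointing down, gripper open.
Joint ranges: [-3.08, 3.08], [-0.75, 2.2], [0.22, 2.44], [-1.43, 4.57], [0, 2.65], [-2.85, 2.85]. Speed limits (rad/s): [2.79, 2.79, 3.14, 3.14, 3.14, 3.14].

## Interface

Orientations are given as a 3x3 rotation matrix whose columns are the frame's x, y, z axes.
In Python, from bench import sense, capture, camera_info, sign_off, trace gives the robot as it stands.
- The arm moves only by the shell command python3 -m pendant 'ROWS' [OPENING] [FORCE]. ROWS is JSON, one flat list of numbers, 6 for each row, row after row: the shift along the tool's x, y, z in units of 0.5 m (1.0 is 0.5 m), then the turn, a rotation vector about the tool's x, y, z in units of 45 degrees (1.0 is 45 degrees). A call has 1 to 12 rows; each row is the pose to reach, as a shift and turn from the pose commanded when the call began, along the tool's axes at that moment; what a row does not reach only later rows make up. A row lasts 1/12 s, in which the tool goes at most 41.7 mm and 7.16 degrees, less where a joint would pass 70% of its speed; a pose out of reach is approached as far as the arm can. A call with a number of a shift or a turn outside -1 to 1 is refused whole. A call with a gripper value outside its range is refused whole. OPENING is the opening, from 0 (shut) to 1 (fully open), set as the call begins (- or left out, the last holds). The fingers move at their own pace and stop on an object; FORCE is the grip in N (left out, the last holds). Time passes only in rows, so rows that repeat a pose let the fingers close. It gives the time, the measured TCP pose, the force and the opening at its end, in the units of the state.
- sense(): the state, without advancing time (a new reading comes with each control period).
- capture(name): name is "side" or "top" or "wrist"; returns the picture (384x512x3 uint8, blue, green, red); there is no depth.
- camera_info(name): a dict with "K" (3x3 intrinsics, pixels), "origin" and "rotation" of the camera in the world. Camera axes: x right, y down, z forward; pixel columns grow to the right and rows downward; lengths in m; the calibration is good to about 2 mm. A picture is of the moment at which its call begins: read the wrist's pose just before it. camera_info takes no time and is no camera call; for the wrist camera it gives the pose at the moment of the call.
- sign_off(): hands the job in, once; it reports no verdict.
Trained networks look in the newest picture that a camera, given by its name, has taken for a name from the list of things; names that differ only in an ending like _2 or _b are one class to them, and where a whole thing is asked for, a point or a joint stands for the part that bears it (a point fixed in the world has none). Each returns a list of dicts, best first, with "score" (0 to 1); they miss things now and then, are a little off and sometimes report something else, mostly with a low value. They report only what shows in the picture. A call takes as long as a camera call. They do not tell look-alikes from the thing itself.
- trace(camera, target): "pixels" (384x512 bool, what is visible of it) and "pixel" ([column, row] in pixels, amid what is visible of it).
The state is a dict: "time": time; "joint_positions": joint angles; "joint_vel": joint speeds; "joint_torque": joint torques, N m; "eef_pos": TCP position; "eef_rot": TCP orientation; "force": force on the tool from outside, world axes, zero at the start; "torque": the same for the moment, N m; "grip_width": finger opening in m.
Only numpy, scipy, OpenCV 4.12 (cv2) and the standard library are available. Lean on these libraries where they do the work, as an engineer would, in place of code of your own. Each camera call takes 0.05 s, during which the arm holds its last target.

## Working session

There is one attempt and no reset: what is moved stays moved. The work goes in short steps, Python scripts to look and compute and a shell command to move; the robot and the scene stay as the last step left them, time stands still between calls to the robot, and variables do not carry over. Pictures are saved under pics/ and viewed, and the job is handed in when it is done.

```bash
ls; mkdir -p pics; python3 - <<'E'
from bench import sense,capture,camera_info
import cv2,numpy as np
s=sense();print(s)
for n in ["side","top","wrist"]:
    c=camera_info(n);print(n,np.round(c['K'],1).tolist(),np.round(c['origin'],4).tolist(),np.round(c['rotation'],4).tolist())
    cv2.imwrite(f"pics/{n}0.png",capture(n))
E
```

```text
pics
{'time': 0.0, 'joint_positions': array([-1.47350854e+00,  5.28505048e-01,  1.43391297e+00, -1.73256718e-05,
        1.18134606e+00, -1.78470705e-01]), 'joint_vel': array([-3.13981924e-05,  9.69202970e-04, -1.34402092e-04,  1.52536753e-04,
       -1.39495303e-04,  2.03830210e-03]), 'joint_torque': array([-2.45058854e-04, -4.40041816e+01, -1.76590562e+01,  6.31620898e-02,
        5.82358148e-02, -1.62727706e-04]), 'eef_pos': array([ 0.17014241, -0.60063945,  0.22154433]), 'eef_rot': array([[ 9.62217200e-01,  2.72282956e-01, -2.26872257e-04],
       [ 2.72282800e-01, -9.62214848e-01,  2.15959711e-03],
       [ 3.69721631e-04, -2.13977490e-03, -9.99997642e-01]]), 'force': array([0.43783778, 0.26772017, 0.56539443]), 'torque': array([-0.0346449 , -0.05831876, -0.05866939]), 'grip_width': 0.08687534501548898}
side [[459.8, 0.0, 257.0], [0.0, 459.8, 189.9], [0.0, 0.0, 1.0]] [1.5969, -0.335, 0.9877] [[0.3039, 0.6017, -0.7386], [0.9527, -0.1886, 0.2383], [0.0041, -0.7761, -0.6306]]
top [[444.6, 0.0, 256.9], [0.0, 444.6, 195.6], [0.0, 0.0, 1.0]] [0.2265, -0.0182, 1.6822] [[0.0073, -0.98, 0.1988], [-1.0, -0.0064, 0.005], [-0.0036, -0.1988, -0.98]]
wrist [[314.8, 0.0, 263.0], [0.0, 314.8, 189.2], [0.0, 0.0, 1.0]] [0.2361, -0.5822, 0.3828] [[0.273, -0.9309, -0.2427], [-0.962, -0.2645, -0.0675], [-0.0014, 0.2519, -0.9678]]
```

View pics/side0.png

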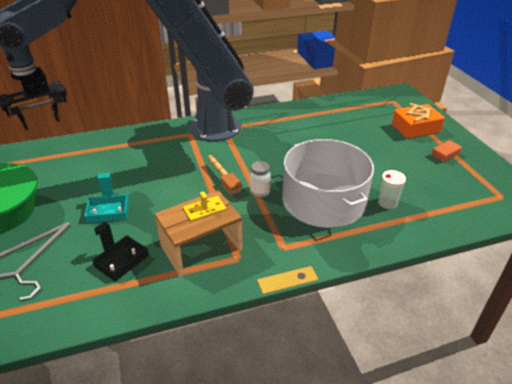

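View pics/top0.png

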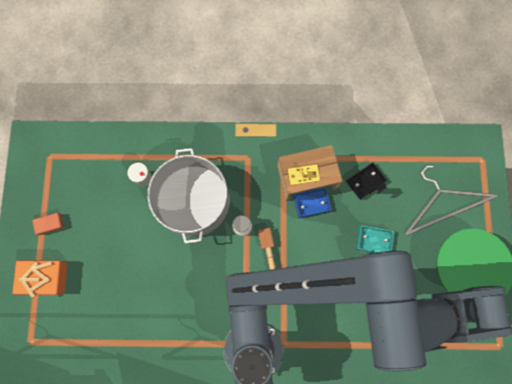

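View pics/wrist0.png

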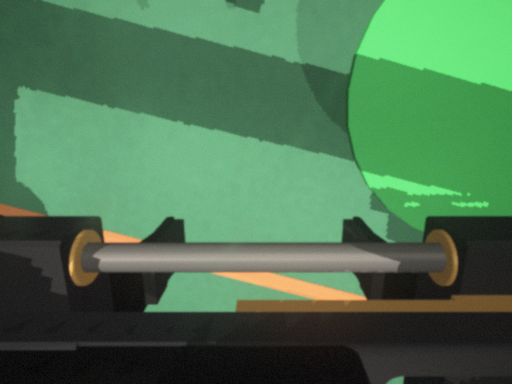

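```bash
cat > h.py <<'E'
import numpy as np,cv2
from bench import sense,capture,camera_info,trace
def ray(n,px,z,c=None):
    c=c or camera_info(n)
    d=c['rotation']@np.linalg.inv(c['K'])@np.array([px[0],px[1],1.0])
    o=np.array(c['origin']);return o+d*(z-o[2])/d[2]
def proj(n,P,c=None):
    c=c or camera_info(n)
    p=np.array(c['K'])@(np.array(c['rotation']).T@(np.atleast_2d(P)-np.array(c['origin'])).T);return (p[:2]/p[2]).T
E
python3 - <<'E'
from h import *
im=capture("top")
a=cv2.resize(im[135:225,270:400],None,fx=6,fy=6,interpolation=cv2.INTER_CUBIC);cv2.imwrite("pics/topc.png",a)
b=cv2.resize(im[135:255,115:280],None,fx=4.8,fy=4.8,interpolation=cv2.INTER_CUBIC);cv2.imwrite("pics/topb.png",b)
for t in ["basin","shelf","holder","plate_tab","cup","jar","brush","holder_studs"]:
    for r in trace("top",t):
        m=r['pixels'];print(t,r['score'],r['pixel'],m.sum(),cv2.minAreaRect(np.argwhere(m)[:,::-1].astype(np.float32)))
im=capture("side");b=cv2.resize(im[170:290,80:260],None,fx=4.4,fy=4.4,interpolation=cv2.INTER_CUBIC);cv2.imwrite("pics/sidec.png",b)
E
```

```text
basin 0.97 [189.1, 197.8] 5307 ((189.25001525878906, 195.25001525878906), (82.73149108886719, 79.19595336914062), 45.0)
basin 0.39 [138.1, 176.1] 396 ((139.70225524902344, 173.8764190673828), (25.43994903564453, 18.549962997436523), 32.00538635253906)
basin 0.21 [310.1, 198.2] 842 ((310.9859313964844, 201.77247619628906), (25.783891677856445, 34.253597259521484), 77.00537872314453)
shelf 0.86 [309.0, 162.9] 1939 ((308.7193298339844, 172.118896484375), (44.39603805541992, 61.093753814697266), 76.82744598388672)
holder 0.86 [309.0, 198.9] 839 ((311.75, 201.75), (26.083446502685547, 34.12420654296875), 78.69007110595703)
holder 0.82 [377.7, 238.3] 849 ((374.4864807128906, 240.08108520507812), (36.16777038574219, 25.646238327026367), 9.462322235107422)
holder 0.66 [367.1, 180.4] 884 ((367.3617858886719, 181.9970703125), (29.22136688232422, 34.513423919677734), 57.52880859375)
plate_tab 0.57 [300.9, 173.8] 492 ((303.12164306640625, 174.22972106933594), (16.933094024658203, 30.08501625061035), 80.53767395019531)
cup 0.63 [137.9, 175.4] 416 ((139.34832763671875, 173.84271240234375), (26.49994659423828, 18.867961883544922), 32.0053825378418)
jar 0.8 [241.7, 227.2] 300 ((241.0, 224.5), (19.0, 18.0), 90.0)
brush 0.88 [266.6, 243.7] 367 ((267.3653869628906, 248.32693481445312), (40.79215621948242, 12.747549057006836), 78.69007110595703)
holder_studs 0.93 [310.5, 200.4] 906 ((310.765380859375, 200.92056274414062), (27.700824737548828, 35.433265686035156), 77.7352294921875)
holder_studs 0.85 [372.1, 238.8] 811 ((374.21539306640625, 239.77694702148438), (35.101829528808594, 25.799224853515625), 7.125016689300537)
holder_studs 0.65 [367.9, 182.1] 859 ((367.0, 182.50001525878906), (29.121761322021484, 33.83671188354492), 56.3099365234375)
```

View pics/topc.png

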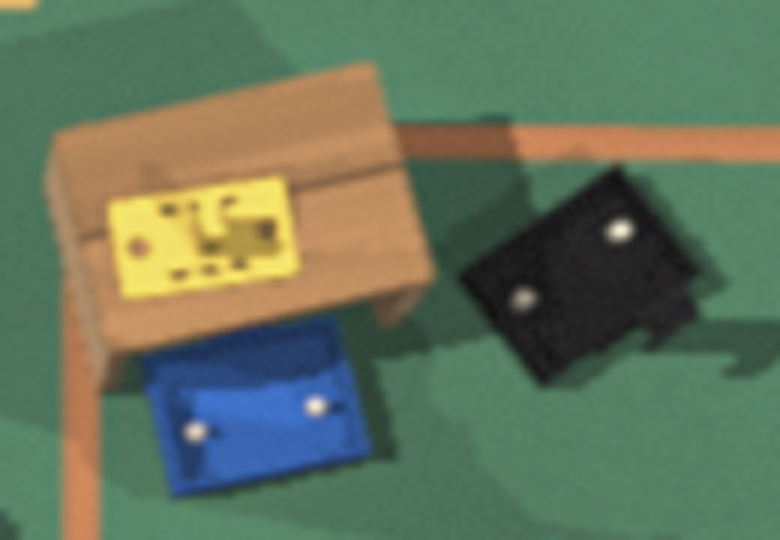

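View pics/topb.png

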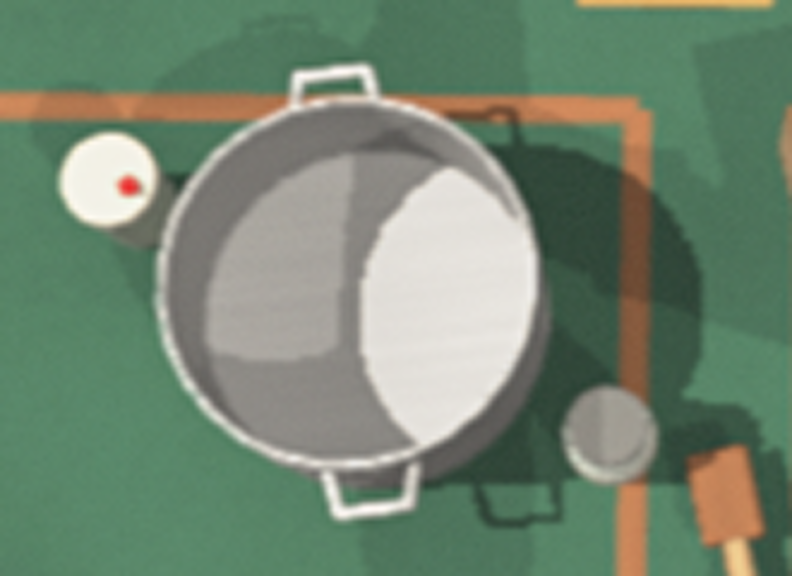

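View pics/sidec.png

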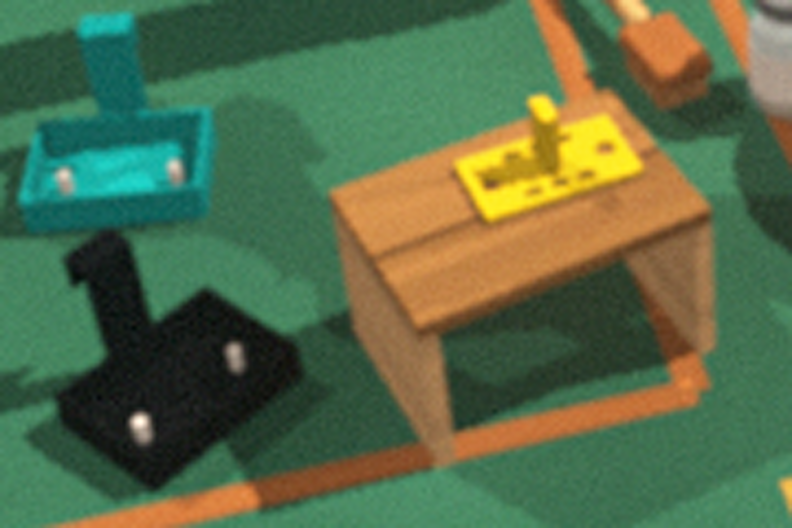

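Three holder-shaped things in the top picture: blue (312,203), teal (377,239) and black (367,180). Only the blue one is blue and has its hook under the shelf; the enlarged crop confirms it (white studs at crop 195,431 and 316,405). The plate lies on the board with its tab leaning to the right by parallax, and there is free basin rim on the right-upper and left-lower sides.

```bash
python3 - <<'E'
from h import *
c=camera_info("top")
f=lambda u,v,z,s=6,o=(270,135):ray("top",(u/s+o[0]-.42,v/s+o[1]-.42),z,c)[:2]
R=lambda n,p:print(n,np.round(p,4))
# studs top z=.022
a=f(195,431,.022);b=f(316,405,.022);R('studs',[a,b,(a+b)/2]);d=a-b;print(np.linalg.norm(d),'yaw',np.degrees(np.arctan2(-d[0],d[1])))
# tray front corners z=.030
for p in [(174,495),(371,457),(147,360)]:R('traycorner',f(*p,.030))
# shelf top corners z=.127: back left, back right, front right, front left
for p in [(54,135),(376,66),(433,274),(108,350)]:R('shelf',f(*p,.127))
for p in [(108,202),(287,180),(299,274),(124,299)]:R('plate',f(*p,.132))
R('plate hole',f(138,247,.132));R('tabtop',f(208,205,.175))
g=lambda u,v,z:f(u,v,z,4.8,(115,135))
# basin rim ellipse extremes
for p in [(160,280),(540,280),(350,98),(350,468)]:R('rim',g(*p,.145))
for p in [(335,68),(372,500)]:R('ear',g(*p,.114))
R('cup',g(109,180,.115));R('jar',g(608,428,.105));
for p in [(688,461),(742,445),(762,533),(706,545)]:R('brush',g(*p,.04))
for n,p in [('teal',(374.5,240)),('black',(367,182))]:R(n,ray("top",p,.03,c))
E
```

```text
studs [[ 0.5225 -0.181 ]
 [ 0.5397 -0.2578]
 [ 0.5311 -0.2194]]
0.07866282682700859 yaw 12.641818462884038
traycorner [ 0.4803 -0.1666]
traycorner [ 0.5052 -0.2904]
traycorner [ 0.5664 -0.1505]
shelf [ 0.6852 -0.0878]
shelf [ 0.73   -0.2837]
shelf [ 0.6002 -0.3144]
shelf [ 0.5524 -0.1196]
plate [ 0.6421 -0.1198]
plate [ 0.6565 -0.2275]
plate [ 0.5984 -0.2335]
plate [ 0.5825 -0.129 ]
plate hole [ 0.6144 -0.1376]
tabtop [ 0.6292 -0.1753]
rim [0.5454 0.3752]
rim [0.5472 0.0953]
rim [0.6856 0.2405]
rim [0.4074 0.2299]
ear [0.7187 0.2582]
ear [0.3876 0.2178]
cup [0.6288 0.4259]
jar [0.4433 0.0453]
brush [ 0.427  -0.0143]
brush [ 0.4397 -0.056 ]
brush [ 0.3719 -0.0715]
brush [ 0.3624 -0.0286]
teal [ 0.3962 -0.4474  0.03  ]
black [ 0.6172 -0.4289  0.03  ]
```

```bash
python3 -m pendant '[0.869,-0.659,0,0,0,0.07, 0.869,-0.659,0,0,0,0.07, 0.869,-0.659,0,0,0,0.07, 0.869,-0.659,0,0,0,0.07, 0.869,-0.659,0,0,0,0.07, 0.869,-0.659,0,0,0,0.07, 0.869,-0.659,0,0,0,0.07, 0.869,-0.659,0,0,0,0.07, 0.869,-0.659,0,0,0,0.07, 0.869,-0.659,0,0,0,0.07, 0.869,-0.659,0,0,0,0.07, 0.869,-0.659,0,0,0,0.07]' 0.4 20
python3 - <<'E'
from h import *
s=sense();print(s['time'],s['eef_pos'],np.round(s['eef_rot'],3).tolist(),s['joint_positions'],s['grip_width'])
E
```

```text
time: 1.65
eef_pos: [0.4723, -0.2004, 0.2229]
eef_rot: [[0.976, 0.219, 0.001], [0.219, -0.976, -0.0], [0.0, 0.001, -1.0]]
force: [0.7, -1.2, 0.2]
grip_width: 0.0354
1.65 [ 0.4723052  -0.20039166  0.22288543] [[0.976, 0.219, 0.001], [0.219, -0.976, -0.0], [0.0, 0.001, -1.0]] [-6.19328216e-01  3.76832966e-01  1.71026088e+00 -1.88554446e-05
  1.05377364e+00  7.30782535e-01] 0.03543764151264244
```

```bash
python3 - <<'E'
from h import *
c=camera_info("wrist");im=capture("wrist")
cv2.imwrite("pics/w1.png",cv2.resize(im,(768,576)))
P=[(0.5225,-0.181,.022),(.5397,-.2578,.022)]
print(proj("wrist",P,c)*1.5, c['origin'])
t=capture("top");cv2.imwrite("pics/t1.png",cv2.resize(t[135:255,260:400],None,fx=5,fy=5,interpolation=cv2.INTER_CUBIC))
E
```

```text
[[383.65558188 181.90887507]
 [488.54069862 182.02150465]] [ 0.53903266 -0.18519963  0.38402011]
```

View pics/w1.png

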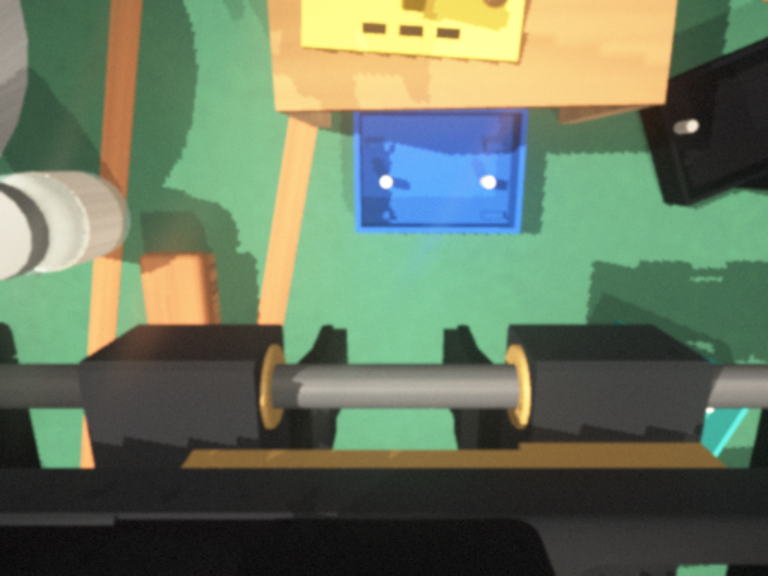

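```bash
python3 -m pendant '[0.066,-0.056,0.05,0,0,0, 0.066,-0.056,0.13,0,0,0, 0.066,-0.056,0.2,0,0,0, 0.066,-0.056,0.26,0,0,0, 0.066,-0.056,0.3,0,0,0, 0.066,-0.056,0.32,0,0,0, 0.066,-0.056,0.32,0,0,0]'
python3 - <<'E'
from h import *
s=sense();print(s['eef_pos'],np.round(s['eef_rot'],3).tolist(),s['grip_width'])
im=capture("wrist");c=camera_info("wrist");cv2.imwrite("pics/w2.png",im)
R=s['eef_rot'];o=s['eef_pos']
x=np.array([.976,.219,0]);y=np.array([-.219,.976,0]);h=np.array([.5386,-.2180,0])
g=h-.028*x+.060*y+[0,0,.010];print('target',g,'delta units',R.T@(g-o)/.5)
im2=cv2.resize(im,(768,576))
for p in [(-.045,.062,.03),(-.045,-.062,.03),(-.008,.039,.022),(-.008,-.039,.022)]:
    q=proj("wrist",h+p[0]*x+p[1]*y+[0,0,p[2]],c)[0]*1.5;cv2.circle(im2,(int(q[0]),int(q[1])),3,(0,0,255),1)
cv2.imwrite("pics/w2.png",im2)
E
```

```text
time: 2.33
eef_pos: [0.4959, -0.1676, 0.0606]
eef_rot: [[0.976, 0.218, -0.004], [0.218, -0.976, 0.002], [-0.003, -0.003, -1.0]]
force: [-0.2, -0.3, 0.3]
grip_width: 0.0348
[ 0.49591051 -0.16758477  0.06056894] [[0.976, 0.218, -0.004], [0.218, -0.976, 0.002], [-0.003, -0.003, -1.0]] 0.03481742147052043
target [ 0.498132 -0.165572  0.01    ] delta units [ 0.0055566  -0.00265863  0.101128  ]
```

View pics/w2.png

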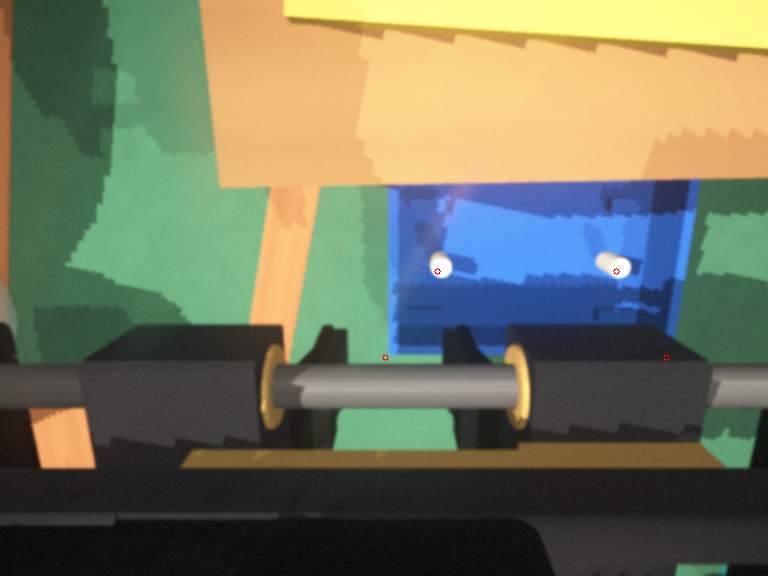

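```bash
python3 -m pendant '[0.004,0,0,0,0,0, 0.004,0,0,0,0,0]'
python3 - <<'E'
from h import *
s=sense();print(s['eef_pos'],np.round(s['eef_rot'],3).tolist(),s['grip_width'])
im=capture("wrist");c=camera_info("wrist")
R=s['eef_rot'];o=s['eef_pos']
# stud tops by brightness
m=(im.min(2)>170).astype(np.uint8);n,l,st,ce=cv2.connectedComponentsWithStats(m[150:200,250:450])
print([(ce[i]+[250,150],st[i]) for i in range(1,n) if st[i,4]>20])
x=np.array([.976,.219,0]);y=np.array([-.219,.976,0]);h=np.array([.5386,-.2180,0])
for p in [(-.008,.039,.022),(-.008,-.039,.022)]: print(proj("wrist",h+p[0]*x+p[1]*y+[0,0,p[2]],c)[0])
im2=cv2.resize(im[150:250,200:460],None,fx=3,fy=3);cv2.imwrite("pics/w3.png",im2)
E
```

```text
time: 2.55
eef_pos: [0.5008, -0.1682, 0.0642]
eef_rot: [[0.976, 0.219, 0.004], [0.219, -0.976, -0.002], [0.003, 0.003, -1.0]]
force: [-0.2, -0.3, 0.2]
grip_width: 0.0349
[ 0.50083258 -0.16823198  0.06416103] [[0.976, 0.219, 0.004], [0.219, -0.976, -0.002], [0.003, 0.003, -1.0]] 0.03487270434237668
[(array([290.20192308, 182.67307692]), array([ 34,  28,  13,  11, 104], dtype=int32)), (array([405.90298507, 183.97014925]), array([149,  28,  14,  13, 134], dtype=int32))]
[289.90293999 185.59313838]
[406.91572588 185.58164266]
```

View pics/w3.png

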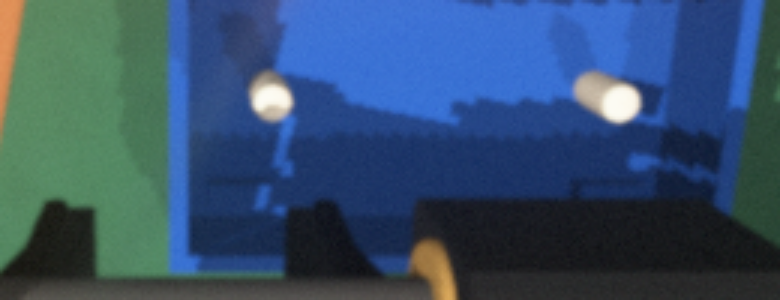

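```bash
python3 -m pendant '[0,-0.005,0.02,0,0,0, 0,-0.005,0.045,0,0,0, 0,-0.005,0.07,0,0,0, 0,-0.005,0.09,0,0,0, 0,-0.005,0.102,0,0,0, 0,-0.005,0.105,0,0,0, 0,-0.005,0.105,0,0,0, 0,-0.005,0.105,0,0,0]'
python3 - <<'E'
from h import *
s=sense();print(s['eef_pos'],s['force'],s['grip_width'])
im=capture("wrist");im2=cv2.resize(im[120:260,200:460],None,fx=3,fy=3);cv2.imwrite("pics/w4.png",im2)
E
```

```text
time: 3.27
eef_pos: [0.4984, -0.1644, 0.0103]
eef_rot: [[0.976, 0.219, -0.001], [0.219, -0.976, 0.0], [-0.0, -0.0, -1.0]]
force: [-0.2, 0.9, 3.3]
grip_width: 0.0349
[ 0.49844027 -0.16442376  0.01034568] [-0.16532984  0.9259848   3.26549554] 0.03485084382215083
```

View pics/w4.png

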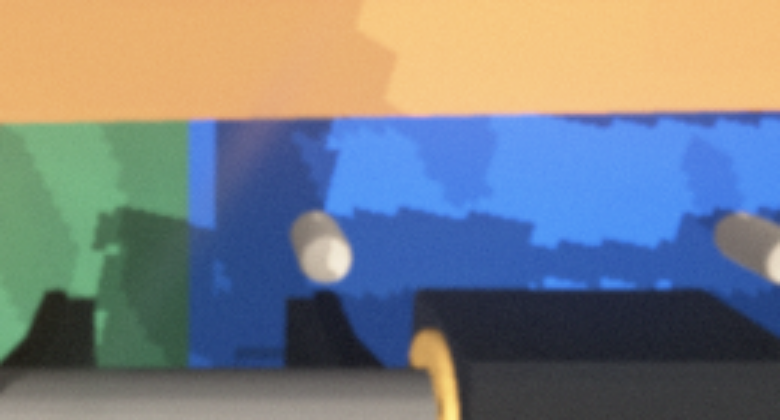

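Fingers straddle the left side wall (crop x≈190–215), clear of the stud. I'll close on it.

```bash
python3 -m pendant '[0,0,-0.004,0,0,0, 0,0,-0.004,0,0,0, 0,0,-0.004,0,0,0, 0,0,-0.004,0,0,0, 0,0,-0.004,0,0,0, 0,0,-0.004,0,0,0]' 0 25
```

```text
time: 3.82
eef_pos: [0.4991, -0.165, 0.012]
eef_rot: [[0.976, 0.219, 0.001], [0.219, -0.976, -0.0], [0.0, 0.001, -1.0]]
force: [1.3, -0.9, -0.8]
grip_width: 0.0045
```

```bash
python3 -m pendant '[-0.01,0,0,0,0,0, -0.03,0,0,0,0,0, -0.055,0,0,0,0,0, -0.08,0,0,0,0,0, -0.105,0,0,0,0,0, -0.13,0,0,0,0,0, -0.155,0,0,0,0,0, -0.172,0,0,0,0,0, -0.18,0,0,0,0,0, -0.18,0,0,0,0,0, -0.18,0,0,0,0,0]'
python3 - <<'E'
from h import *
t=capture("top");cv2.imwrite("pics/t2.png",cv2.resize(t[140:260,230:390],None,fx=5,fy=5,interpolation=cv2.INTER_CUBIC))
E
```

```text
time: 4.73
eef_pos: [0.4101, -0.184, 0.012]
eef_rot: [[0.976, 0.218, -0.002], [0.218, -0.976, 0.001], [-0.001, -0.002, -1.0]]
force: [-0.8, -0.3, -0.8]
grip_width: 0.0037
```

View pics/t2.png

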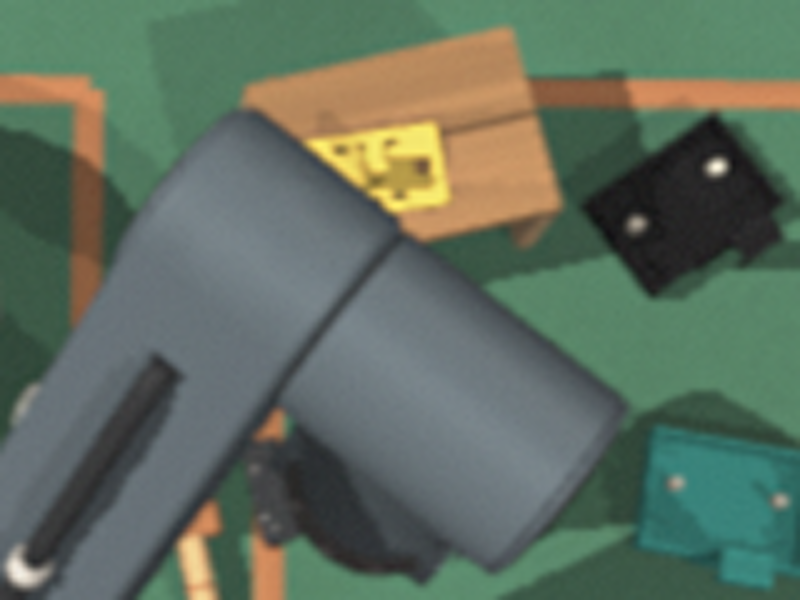

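```bash
python3 -m pendant '[0,0,0,0,0,0, 0,0,0,0,0,0, 0,0,0,0,0,0, 0,0,-0.05,0,0,0, 0,0,-0.12,0,0,0, 0,0,-0.2,0,0,0, 0,0,-0.28,0,0,0, 0,0,-0.35,0,0,0, 0,0,-0.4,0,0,0, 0,0,-0.42,0,0,0, 0,0,-0.42,0,0,0]' 0.38 20
python3 - <<'E'
from h import *
import time
c=camera_info("wrist");s=sense();im=capture("wrist")
print(s['eef_pos'])
cv2.imwrite("pics/w5.png",cv2.resize(im,(768,576)))
cv2.imwrite("pics/s5.png",cv2.resize(capture("side")[130:330,60:280],None,fx=3.5,fy=3))
m=(im.min(2)>170).astype(np.uint8);n,l,st,ce=cv2.connectedComponentsWithStats(m)
for i in range(1,n):
    if 20<st[i,4]<400: print(ce[i],st[i],ray("wrist",ce[i],.022,c))
E
```

```text
time: 5.7
eef_pos: [0.4128, -0.1855, 0.2252]
eef_rot: [[0.976, 0.22, 0.006], [0.22, -0.976, -0.005], [0.005, 0.006, -1.0]]
force: [0.2, -0.3, 0.1]
grip_width: 0.0332
[ 0.41283288 -0.18553143  0.22515631]
[491.36111111  31.02777778] [489  28   6   7  36] [ 0.61101173 -0.39138112  0.022     ]
[278.28787879 152.46969697] [274 148   9  10  66] [ 0.43519255 -0.20008445  0.022     ]
[343.95 152.55] [339 148  11  10  80] [ 0.45186515 -0.27463849  0.022     ]
[138.23717949 198.75641026] [132 185  13  29 312] [ 0.34404247 -0.04880274  0.022     ]
[444.5483871  208.70967742] [442 206   6   6  31] [ 0.41282922 -0.41395886  0.022     ]
[498.5 231.5] [496 229   6   6  28] [ 0.39945505 -0.49048253  0.022     ]
```

View pics/w5.png

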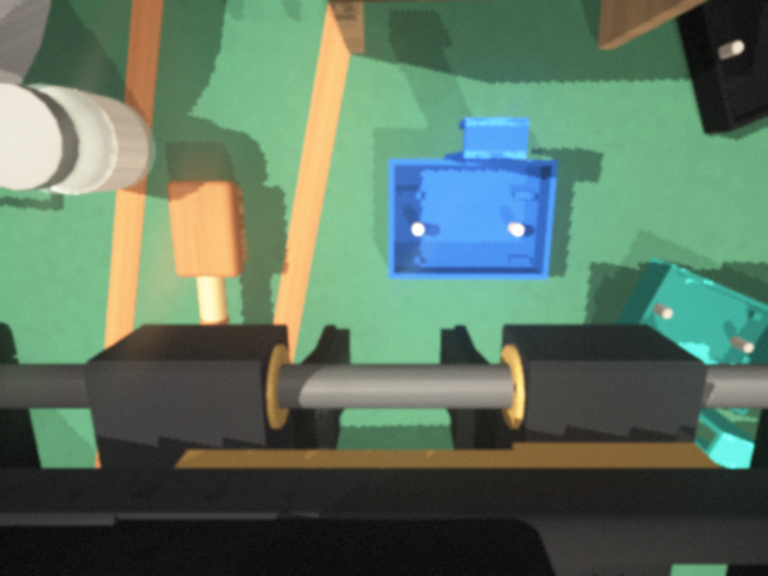

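View pics/s5.png

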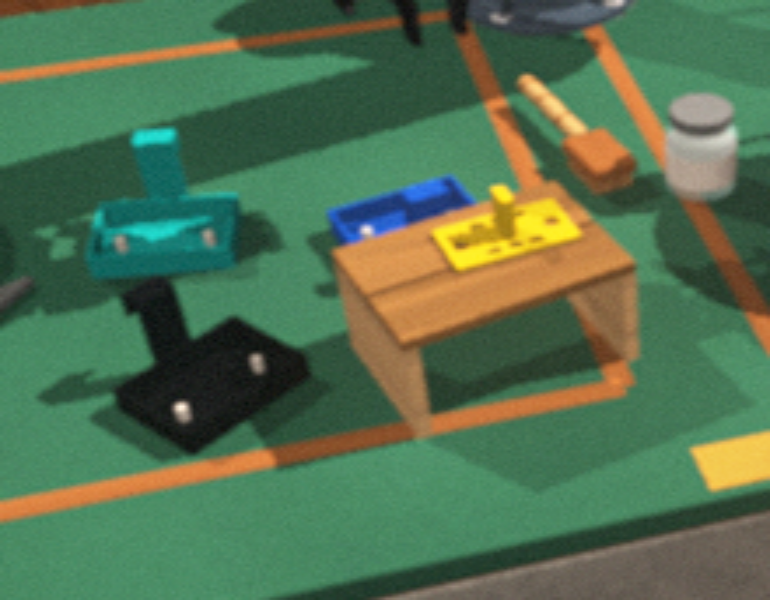

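```bash
python3 -m pendant '[0.06,0.02,-0.03,0,0,0, 0.12,0.04,-0.06,0,0,0, 0.17,0.057,-0.07,0,0,0, 0.2,0.057,-0.07,0,0,0, 0.206,0.057,-0.07,0,0,0, 0.206,0.057,-0.07,0,0,0, 0.206,0.057,-0.07,0,0,0]'
python3 - <<'E'
from h import *
c=camera_info("wrist");s=sense();im=capture("wrist")
np.savez("p6.npz",K=c['K'],origin=c['origin'],rotation=c['rotation'],im=im)
print(s['eef_pos'],s['joint_vel'].round(3))
cv2.imwrite("pics/w6.png",cv2.resize(im[:240],(800,375)))
for r in trace("wrist","plate_tab"): print(r['score'],r['pixel'],r['pixels'].sum())
E
```

```text
time: 6.38
eef_pos: [0.5159, -0.1888, 0.2551]
eef_rot: [[0.976, 0.219, -0.005], [0.219, -0.976, 0.002], [-0.004, -0.003, -1.0]]
force: [0.1, -0.2, -0.2]
grip_width: 0.0332
[ 0.5158817  -0.18881885  0.25508954] [-0.011 -0.018  0.01   0.     0.     0.001]
0.78 [276.2, 60.2] 8990
```

View pics/w6.png

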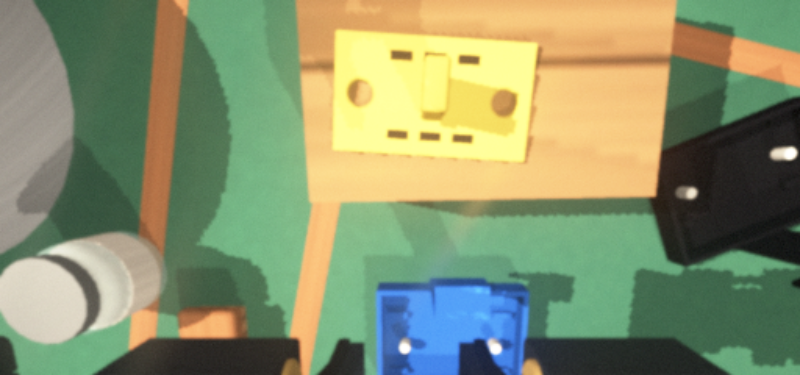

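```bash
python3 - <<'E'
from h import *
d=np.load("p6.npz");c={k:d[k] for k in('K','origin','rotation')};im=d['im']
q=lambda u,v,z:ray("wrist",((u/1.5625-.2),(v/1.5625-.2)),z,c)[:2]
a,b=q(360,92,.132),q(503,103,.132);e=a-b
print(a,b,(a+b)/2,np.linalg.norm(e),np.degrees(np.arctan2(-e[0],e[1])))
m=cv2.inRange(cv2.cvtColor(im,cv2.COLOR_BGR2HSV),(24,110,120),(36,255,255));n,l,st,ce=cv2.connectedComponentsWithStats(m)
i=1+st[1:,4].argmax();r=cv2.minAreaRect(np.argwhere(l==i)[:,::-1].astype(np.float32));box=cv2.boxPoints(r)
w=np.array([ray("wrist",p,.132,c)[:2] for p in box]);print(st[i],w.mean(0),np.linalg.norm(w-np.roll(w,1,0),axis=1));v=[w[k]-w[k-1] for k in range(4)];v=max(v,key=np.linalg.norm);print(np.degrees(np.arctan(-v[0]/v[1])))
cv2.imwrite("pics/w6b.png",cv2.resize(im[10:110,200:360],None,fx=5,fy=5,interpolation=cv2.INTER_CUBIC))
E
```

```text
[ 0.61453613 -0.1379248 ] [ 0.6260925  -0.21444917] [ 0.62031431 -0.17618698] 0.07739204533136325 8.587666073428267
[ 213   19  131   85 3902] [ 0.62030612 -0.17660069] [0.11207485 0.06085446 0.10567815 0.0611891 ]
9.20121541244231
```

View pics/w6b.png

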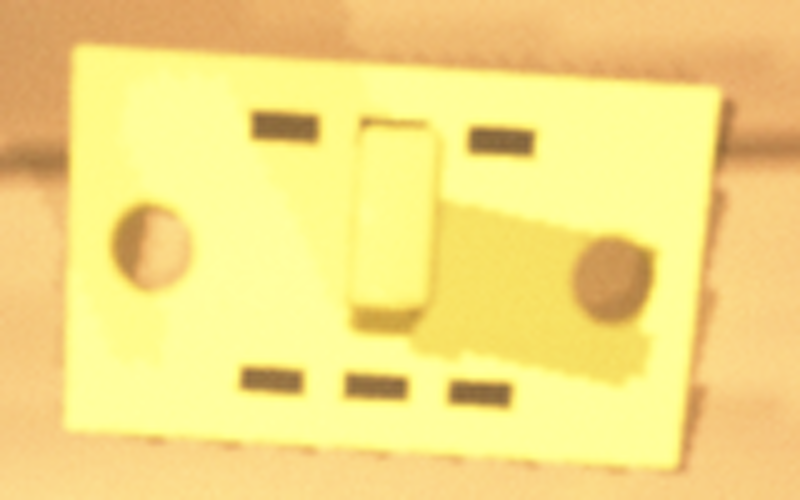

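```bash
python3 -m pendant '[0.03,0.003,0,0,0,0.02, 0.08,0.007,0,0,0,0.04, 0.14,0.012,0.02,0,0,0.06, 0.18,0.016,0.05,0,0,0.08, 0.2,0.018,0.08,0,0,0.09, 0.206,0.018,0.1,0,0,0.09, 0.206,0.018,0.11,0,0,0.09, 0.206,0.018,0.11,0,0,0.09, 0.206,0.018,0.11,0,0,0.09]'
python3 - <<'E'
from h import *
c=camera_info("wrist");s=sense();im=capture("wrist")
print(s['eef_pos'],s['eef_rot'].round(3).tolist())
cv2.imwrite("pics/w7.png",cv2.resize(im,(768,576)))
x=np.array([np.cos(.15),np.sin(.15),0]);y=np.array([-x[1],x[0],0]);g=np.array([.6203,-.1763,.147])
print((s['eef_rot'].T@(g-s['eef_pos']))/.5)
cv2.imwrite("pics/s7.png",cv2.resize(capture("side")[130:290,100:280],None,fx=4,fy=3.5))
E
```

```text
time: 7.23
eef_pos: [0.619, -0.1761, 0.2022]
eef_rot: [[0.989, 0.149, -0.001], [0.149, -0.989, 0.0], [-0.001, -0.0, -1.0]]
force: [-0.5, 0.5, 0.3]
grip_width: 0.033
[ 0.61898819 -0.17611768  0.20218901] [[0.989, 0.149, -0.001], [0.149, -0.989, 0.0], [-0.001, -0.0, -1.0]]
[0.00265874 0.00080176 0.11037487]
```

View pics/w7.png

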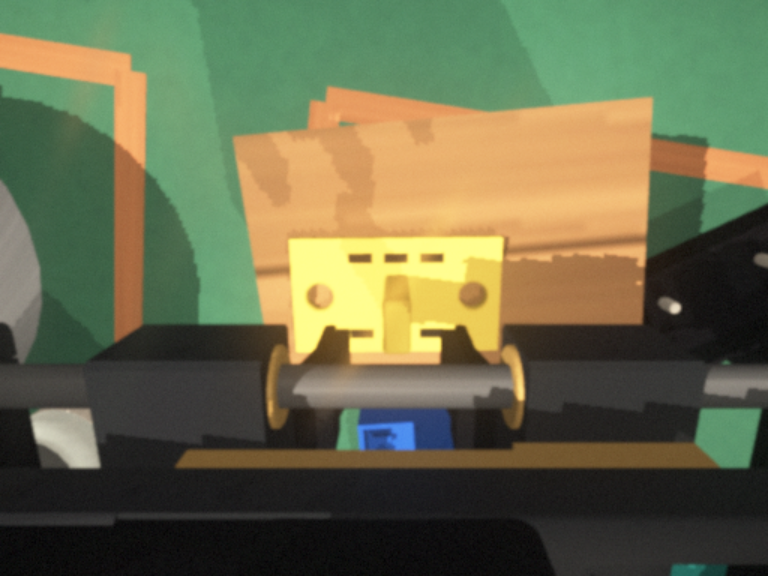

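View pics/s7.png

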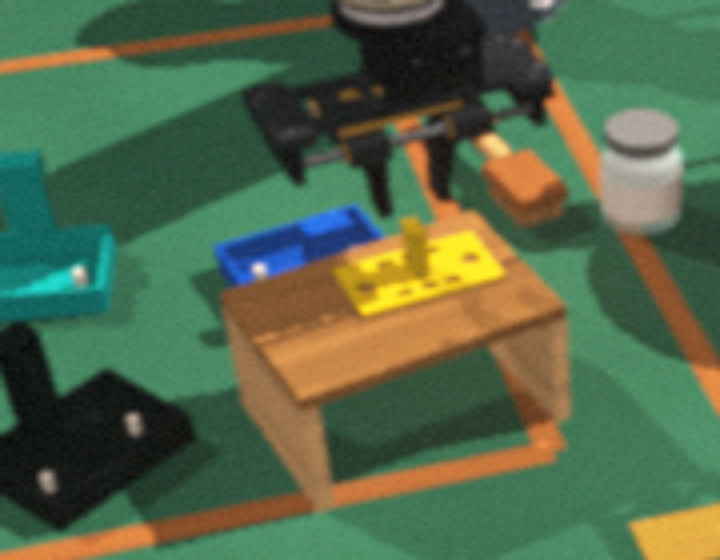

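The tab (397,310) lies midway between the fingers (350, 442) and the plate is square to the tool. I'll go down and grip.

```bash
python3 -m pendant '[0.002,0,0.03,0,0,0, 0.002,0,0.06,0,0,0, 0.002,0,0.09,0,0,0, 0.002,0,0.105,0,0,0, 0.002,0,0.11,0,0,0, 0.002,0,0.11,0,0,0]' && python3 -m pendant '[0,0,0,0,0,0, 0,0,0,0,0,0, 0,0,0,0,0,0, 0,0,0,0,0,0]' 0 20 && python3 -m pendant '[0,0,-0.03,0,0,0, 0,0,-0.08,0,0,0, 0,0,-0.14,0,0,0, 0,0,-0.19,0,0,0, 0,0,-0.2,0,0,0, 0,0,-0.2,0,0,0]'
python3 - <<'E'
from h import *
c=camera_info("wrist");s=sense();im=capture("wrist")
print(s['eef_pos'],s['eef_rot'].round(3).tolist())
cv2.imwrite("pics/w8.png",cv2.resize(im[100:300],(800,312)))
cv2.imwrite("pics/s8.png",cv2.resize(capture("side")[110:270,100:280],None,fx=4,fy=3.5))
E
```

```text
time: 7.83
eef_pos: [0.6209, -0.1759, 0.1472]
eef_rot: [[0.989, 0.149, -0.0], [0.149, -0.989, 0.0], [-0.0, -0.0, -1.0]]
force: [0.8, 0.1, 0.8]
grip_width: 0.0331
time: 8.17
eef_pos: [0.6216, -0.1759, 0.1479]
eef_rot: [[0.989, 0.15, 0.001], [0.15, -0.989, -0.001], [0.001, 0.001, -1.0]]
force: [0.1, 0.1, 0.3]
grip_width: 0.0141
time: 8.67
eef_pos: [0.6224, -0.1763, 0.2496]
eef_rot: [[0.989, 0.15, 0.005], [0.15, -0.989, -0.002], [0.005, 0.003, -1.0]]
force: [-0.2, 0.3, -1.5]
grip_width: 0.0116
[ 0.62242609 -0.17626323  0.24963086] [[0.989, 0.15, 0.005], [0.15, -0.989, -0.002], [0.005, 0.003, -1.0]]
```

View pics/w8.png

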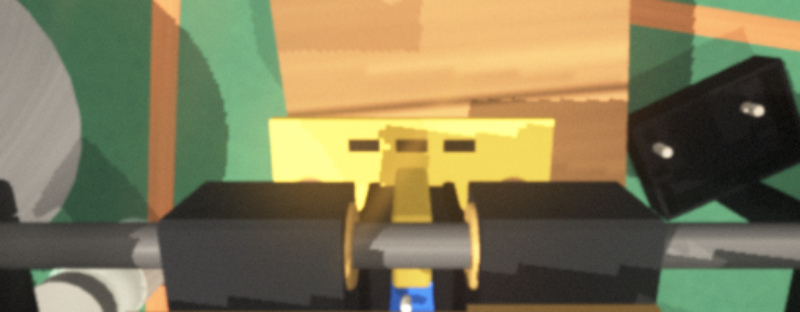

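View pics/s8.png

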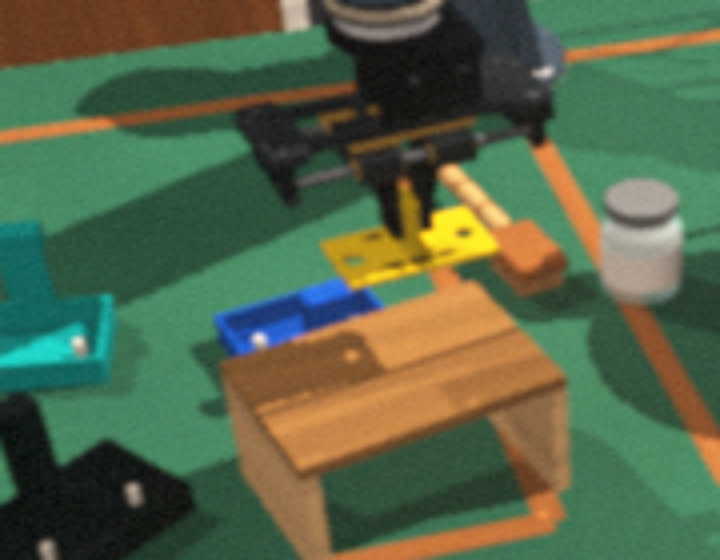

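```bash
python3 - <<'E'
from h import *
im=capture("top");c=camera_info("top")
cv2.imwrite("pics/t9.png",cv2.resize(im[180:280,260:400],None,fx=5.5,fy=5.5,interpolation=cv2.INTER_CUBIC))
im=capture("side");cs=camera_info("side")
cv2.imwrite("pics/s9.png",cv2.resize(im[170:230,130:220],None,fx=8,fy=8,interpolation=cv2.INTER_CUBIC))
P=np.array([(.4352,-.2001,.022),(.4519,-.2746,.022)])
print((proj("top",P,c)-[260,180]+.4)*5.5,(proj("side",P,cs)-[130,170]+.45)*8)
E
```

```text
[[263.23987334 273.72024394]
 [371.9747832  250.13595192]] [[458.75215784 224.24604708]
 [282.25894408 285.8473288 ]]
```

View pics/t9.png

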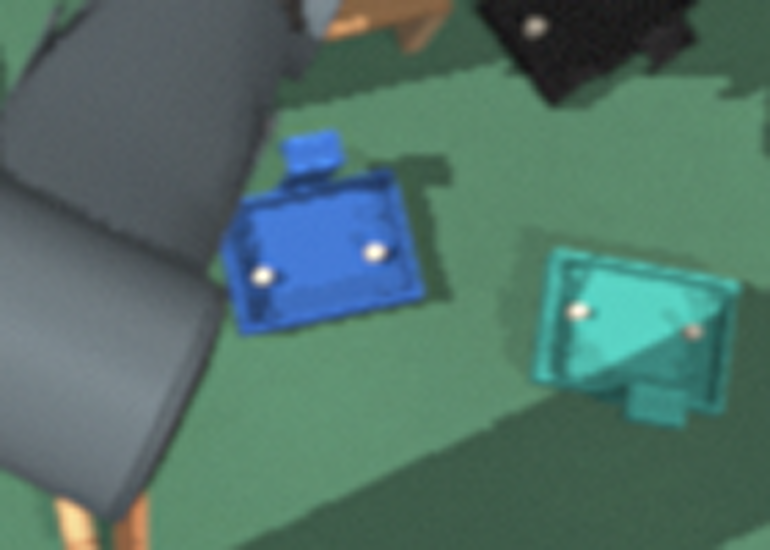

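View pics/s9.png

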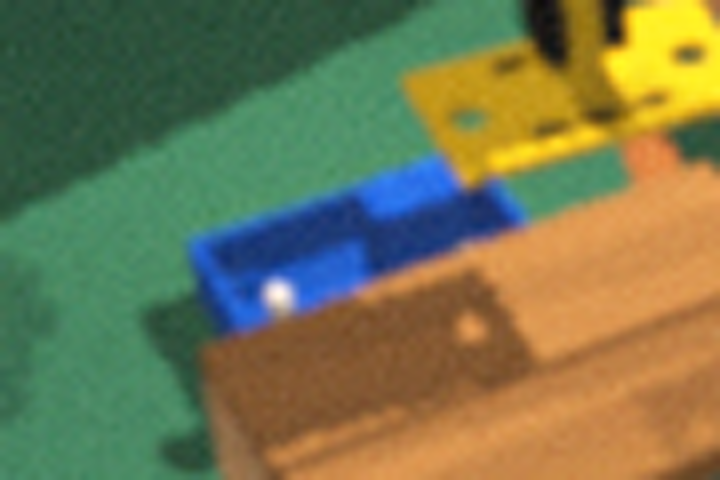

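```bash
python3 - <<'E'
from h import *
c=camera_info("wrist");s=sense();im=capture("wrist")
print(s['eef_pos'],s['eef_rot'].round(3).tolist(),s['joint_positions'].round(3))
R=s['eef_rot'];o=s['eef_pos']
m=cv2.inRange(cv2.cvtColor(im,cv2.COLOR_BGR2HSV),(24,110,100),(36,255,255));m[:160]=0;m[215:]=0
ys,xs=np.where(m)
top=np.array([[u,ys[xs==u].min()] for u in range(190,340,10) if (xs==u).any()]);print(top.T)
z=o[2]-.0155
for p in top[::3]: print((R.T@(ray("wrist",p-[0,.5],z,c)-o)).round(4))
for v in (185,195,205):
    u=xs[ys==v];print(v,u.min(),u.max(),[(R.T@(ray("wrist",(k,v),z,c)-o)).round(4)[:2] for k in(u.min(),u.max())])
E
```

```text
[ 0.61984265 -0.17518971  0.24480737] [[0.989, 0.15, -0.004], [0.15, -0.989, 0.002], [-0.004, -0.002, -1.0]] [-0.449  0.533  1.353 -0.     1.259  0.972]
[[190 200 210 220 230 240 250 260 270 280 290 300 310 320 330]
 [176 176 176 176 176 176 176 176 176 176 176 176 176 176 176]]
[ 0.0306 -0.0419  0.0155]
[ 0.0306 -0.0247  0.0154]
[ 0.0306 -0.0075  0.0154]
[0.0306 0.0097 0.0154]
[0.0306 0.0269 0.0153]
185 173 352 [array([ 0.0249, -0.052 ]), array([0.0251, 0.0513])]
195 174 351 [array([ 0.0189, -0.0519]), array([0.0191, 0.0512])]
205 174 351 [array([ 0.0128, -0.0523]), array([0.013 , 0.0516])]
```

```bash
python3 -m pendant '[-0.03,0.006,0,0,0,-0.01, -0.09,0.017,0,0,0,-0.03, -0.16,0.03,0,0,0,-0.05, -0.23,0.043,0,0,0,-0.07, -0.3,0.057,0,0,0,-0.089, -0.345,0.065,0,0,0,-0.089, -0.367,0.07,0,0,0,-0.089, -0.371,0.07,0,0,0,-0.089, -0.371,0.07,0,0,0,-0.089, -0.371,0.07,0,0,0,-0.089]' && python3 -m pendant '[0,0,0.05,0,0,0, 0,0,0.12,0,0,0, 0,0,0.19,0,0,0, 0,0,0.26,0,0,0, 0,0,0.31,0,0,0, 0,0,0.335,0,0,0, 0,0,0.34,0,0,0, 0,0,0.34,0,0,0, 0,0,0.34,0,0,0, 0,0,0.34,0,0,0]'
python3 - <<'E'
from h import *
c=camera_info("wrist");s=sense();im=capture("wrist")
print(s['eef_pos'],s['eef_rot'].round(3).tolist())
print(s['eef_rot'].T@(np.array([.443,-.238,.0305])-s['eef_pos'])/.5)
cv2.imwrite("pics/w10.png",cv2.resize(im[60:260,100:420],None,fx=2.5,fy=2.5))
cv2.imwrite("pics/s10.png",cv2.resize(capture("side")[130:230,110:230],None,fx=6,fy=6,interpolation=cv2.INTER_CUBIC))
E
```

```text
time: 9.75
eef_pos: [0.4442, -0.2382, 0.2469]
eef_rot: [[0.976, 0.218, 0.001], [0.218, -0.976, -0.0], [0.001, 0.0, -1.0]]
force: [-0.1, -0.3, -0.9]
grip_width: 0.0118
time: 10.58
eef_pos: [0.4443, -0.2387, 0.0781]
eef_rot: [[0.976, 0.219, 0.002], [0.219, -0.976, -0.002], [0.002, 0.002, -1.0]]
force: [0.3, 0.2, -1.4]
grip_width: 0.0115
[ 0.44432244 -0.23866689  0.0781019 ] [[0.976, 0.219, 0.002], [0.219, -0.976, -0.002], [0.002, 0.002, -1.0]]
[-0.00246518 -0.00210433  0.09519471]
```

View pics/w10.png

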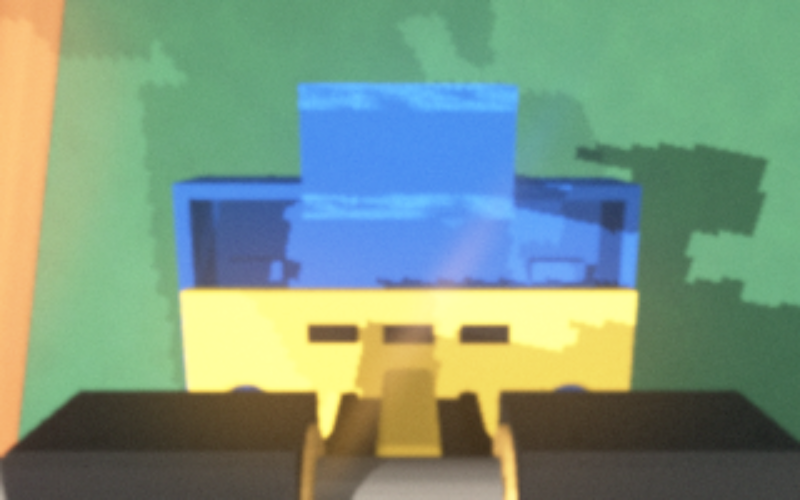

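View pics/s10.png

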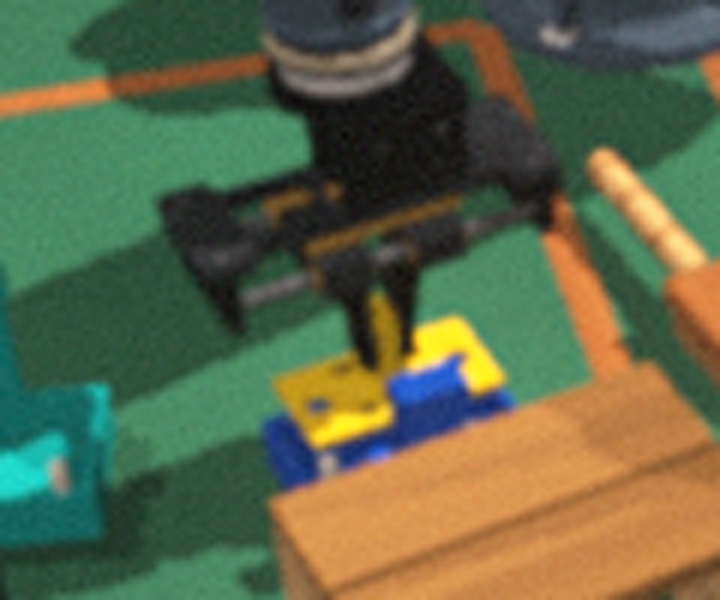

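```bash
python3 - <<'E'
from h import *
c=camera_info("wrist");s=sense();R=s['eef_rot'];o=s['eef_pos'];print(o,R[2].round(4))
im=capture("wrist");cv2.imwrite("pics/w11.png",cv2.resize(im[120:190,160:365],None,fx=3.9,fy=3.9,interpolation=cv2.INTER_CUBIC))
q=lambda u,v,z:(R.T@(ray("wrist",(u/2.5+100-.3,v/2.5+60-.3),z,c)-o)).round(4)[:2]
for p in [(173,182),(640,182)]:print('tray back top',q(*p,.030))
for p in [(299,84),(517,84)]:print('hook back top',q(*p,.105))
for p in [(299,110),(517,110)]:print('hook front top?',q(*p,.105))
for p in [(182,291),(637,291)]:print('plate back',q(*p,o[2]-.0155))
E
```

```text
[ 0.44392809 -0.2386771   0.07826058] [ 0.0018  0.0024 -1.    ]
tray back top [ 0.0524 -0.0618]
tray back top [0.0524 0.0609]
hook back top [ 0.074 -0.018]
hook back top [0.074  0.0177]
hook front top? [ 0.0699 -0.0181]
hook front top? [0.0699 0.0178]
plate back [ 0.0302 -0.0519]
plate back [0.0302 0.0525]
```

View pics/w11.png

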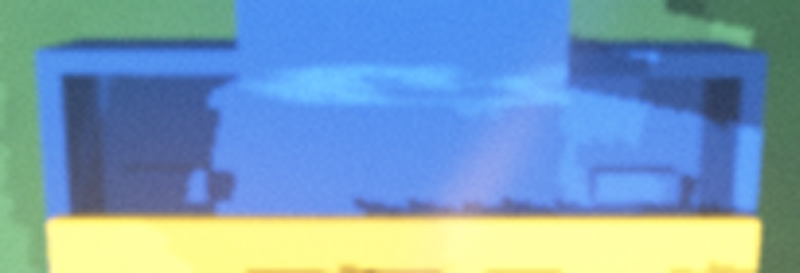

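```bash
python3 -m pendant '[-0.0015,-0.001,0.01,0,0,0, -0.0015,-0.001,0.025,0,0,0, -0.0015,-0.001,0.04,0,0,0, -0.0015,-0.001,0.052,0,0,0, -0.0015,-0.001,0.062,0,0,0, -0.0015,-0.001,0.07,0,0,0, -0.0015,-0.001,0.076,0,0,0, -0.0015,-0.001,0.081,0,0,0, -0.0015,-0.001,0.086,0,0,0, -0.0015,-0.001,0.09,0,0,0, -0.0015,-0.001,0.094,0,0,0, -0.0015,-0.001,0.094,0,0,0]'
python3 - <<'E'
from h import *
im=capture("wrist");cv2.imwrite("pics/w12.png",cv2.resize(im[60:260,100:420],None,fx=2.5,fy=2.5))
print(sense()['eef_pos'],sense()['force'])
E
```

```text
time: 11.73
eef_pos: [0.4423, -0.2378, 0.0319]
eef_rot: [[0.976, 0.218, 0.001], [0.218, -0.976, -0.001], [0.001, 0.001, -1.0]]
force: [-2.4, 1.0, 14.6]
grip_width: 0.0116
[ 0.44231211 -0.23783664  0.03189592] [-2.53728981  1.4576468  13.92765968]
```

View pics/w12.png

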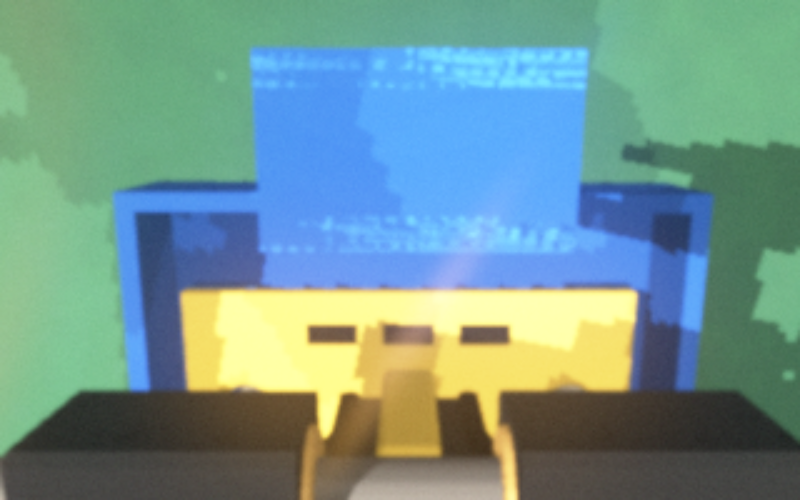

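```bash
python3 -m pendant '[0,0,-0.002,0,0,0, 0,0,-0.002,0,0,0, 0,0,-0.002,0,0,0, 0,0,-0.002,0,0,0, 0,0,-0.03,0,0,0, 0,0,-0.08,0,0,0, 0,0,-0.14,0,0,0, 0,0,-0.21,0,0,0, 0,0,-0.27,0,0,0, 0,0,-0.3,0,0,0, 0,0,-0.3,0,0,0]' 0.35 20
python3 - <<'E'
from h import *
im=capture("wrist");cv2.imwrite("pics/w13.png",cv2.resize(im[60:300,100:420],None,fx=2.5,fy=2.5))
print(sense()['eef_pos'],sense()['force'])
E
```

```text
time: 12.7
eef_pos: [0.4441, -0.2394, 0.1834]
eef_rot: [[0.976, 0.218, 0.006], [0.218, -0.976, -0.005], [0.005, 0.006, -1.0]]
force: [0.2, 0.1, -0.1]
grip_width: 0.0306
[ 0.44302895 -0.23850474  0.18143666] [ 0.06997395  0.22934641 -0.41541815]
```

View pics/w13.png

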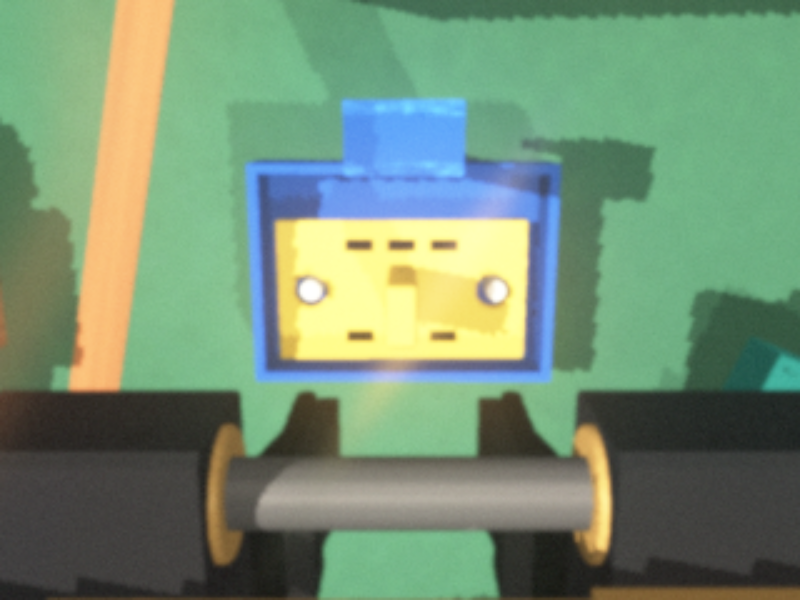

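Both white studs stand up through the plate's holes (311,290 and 494,290) and the plate lies square in the tray. Next is the hook, with the tool turned 90°.

```bash
python3 - <<'E'
from h import *
c=camera_info("wrist");s=sense();R=s['eef_rot'];o=s['eef_pos'];print(o,R[2].round(4),s['joint_positions'].round(3))
im=capture("wrist");cv2.imwrite("pics/w14.png",cv2.resize(im[90:160,180:320],None,fx=5,fy=5,interpolation=cv2.INTER_CUBIC))
q=lambda u,v,z:ray("wrist",(u/5+180-.4,v/5+90-.4),z,c).round(4)
m=(im.min(2)>175).astype(np.uint8);n,l,st,ce=cv2.connectedComponentsWithStats(m)
for i in range(1,n):
    if 20<st[i,4]<200: print(ce[i],ray("wrist",ce[i],.022,c))
np.savez("p14.npz",K=c['K'],origin=c['origin'],rotation=c['rotation'],im=im)
E
```

```text
[ 0.44302895 -0.23850474  0.18143666] [ 0.0025  0.0034 -1.    ] [-0.716  0.422  1.781  0.     0.934  0.634]
[460.36363636  39.61363636] [ 0.61086081 -0.39145564  0.022     ]
[225.33333333 174.97435897] [ 0.43519619 -0.20073777  0.022     ]
[300.25423729 175.18644068] [ 0.4519829  -0.27683828  0.022     ]
[255.34782609 210.30434783] [ 0.40427739 -0.2394133   0.022     ]
```

View pics/w14.png

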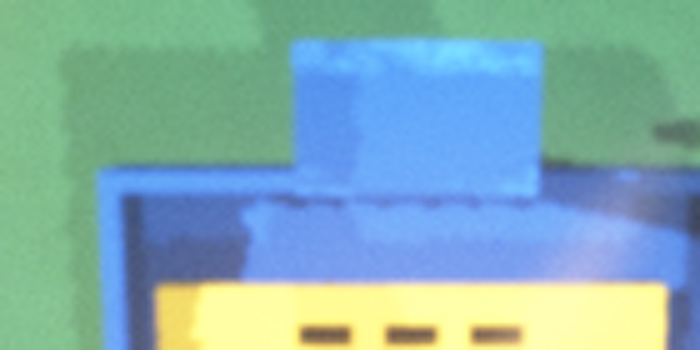

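```bash
python3 - <<'E'
from h import *
d=np.load("p14.npz");c={k:d[k] for k in('K','origin','rotation')}
q=lambda u,v,z:ray("wrist",(u/5+180-.4,v/5+90-.4),z,c)
P=np.array([q(292,40,.105),q(541,40,.105),q(540,193,.105),q(298,193,.105)]);print(P.round(4));b=(P[0]+P[1])/2
x=np.array([.9765,.2157,0]);print('from back edge',b-.011*x,'from studs',np.array([.4436,-.2388])+.064*x[:2], 'from TCP', np.array([.4428,-.2383])+.064*x[:2])
print(np.linalg.norm(P[0]-P[1]),np.linalg.norm(P[1]-P[2]))
E
```

```text
[[ 0.5126 -0.2046  0.105 ]
 [ 0.5206 -0.2398  0.105 ]
 [ 0.4993 -0.2449  0.105 ]
 [ 0.4915 -0.2098  0.105 ]]
from back edge [ 0.50586525 -0.22457214  0.105     ] from studs [ 0.506096  -0.2249952] from TCP [ 0.505296  -0.2244952]
0.03612492570391665 0.021841213074894637
```

```bash
python3 -m pendant '[0.02,0,0,0,0,-0.1, 0.05,0,0,0,0,-0.25, 0.08,0,0,0,0,-0.4, 0.11,0,0,0,0,-0.55, 0.125,0,0,0,0,-0.7, 0.129,0,0,0,0,-0.85, 0.129,0,0,0,0,-1, 0.129,0,0,0,0,-1]' 0.55 20 && python3 -m pendant '[0,0,0,0,0,-0.15, 0,0,0,0,0,-0.3, 0,0,0,0,0,-0.45, 0,0,0,0,0,-0.6, 0,0,0,0,0,-0.75, 0,0,0,0,0,-0.9, 0,0,0,0,0,-1, 0,0,0,0,0,-1, 0,0,0,0,0,-1, 0,0,0,0,0,-1]'
python3 - <<'E'
from h import *
s=sense();print(s['eef_pos'],s['eef_rot'].T@(np.array([.5058,-.2246,.076])-s['eef_pos'])/.5,s['joint_positions'].round(2))
im=capture("wrist");cv2.imwrite("pics/w15.png",cv2.resize(im,(768,576)))
E
```

```text
time: 13.47
eef_pos: [0.504, -0.2227, 0.1774]
eef_rot: [[0.534, 0.846, -0.004], [0.846, -0.534, 0.003], [0.0, -0.005, -1.0]]
force: [-0.6, 0.9, -0.6]
grip_width: 0.0475
time: 14.3
eef_pos: [0.5046, -0.2235, 0.1792]
eef_rot: [[-0.215, 0.977, -0.001], [0.977, 0.215, 0.001], [0.001, -0.001, -1.0]]
force: [-0.5, 0.1, -0.5]
grip_width: 0.0478
[ 0.50459076 -0.22347878  0.1791634 ] [-0.00298303  0.00212479  0.20632066] [-0.62  0.49  1.66  0.    1.   -0.84]
```

View pics/w15.png

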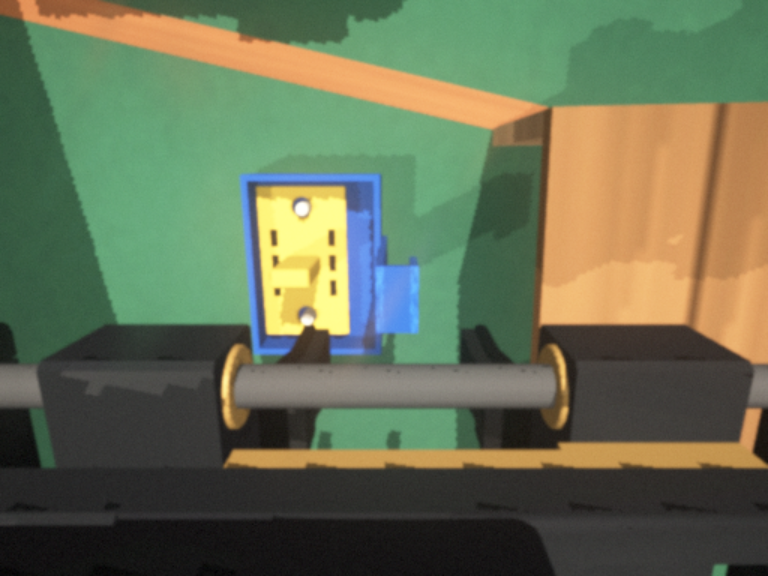

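```bash
python3 -m pendant '[-0.003,0.002,0.04,0,0,0, -0.003,0.002,0.09,0,0,0, -0.003,0.002,0.14,0,0,0, -0.003,0.002,0.175,0,0,0, -0.003,0.002,0.195,0,0,0, -0.003,0.002,0.204,0,0,0, -0.003,0.002,0.206,0,0,0, -0.003,0.002,0.206,0,0,0]'
python3 - <<'E'
from h import *
im=capture("wrist");cv2.imwrite("pics/w16.png",cv2.resize(im,(768,576)))
E
```

```text
time: 15.02
eef_pos: [0.5068, -0.2252, 0.0774]
eef_rot: [[-0.218, 0.976, 0.001], [0.976, 0.218, -0.0], [-0.001, 0.001, -1.0]]
force: [0.3, 0.0, -0.3]
grip_width: 0.048
```

View pics/w16.png

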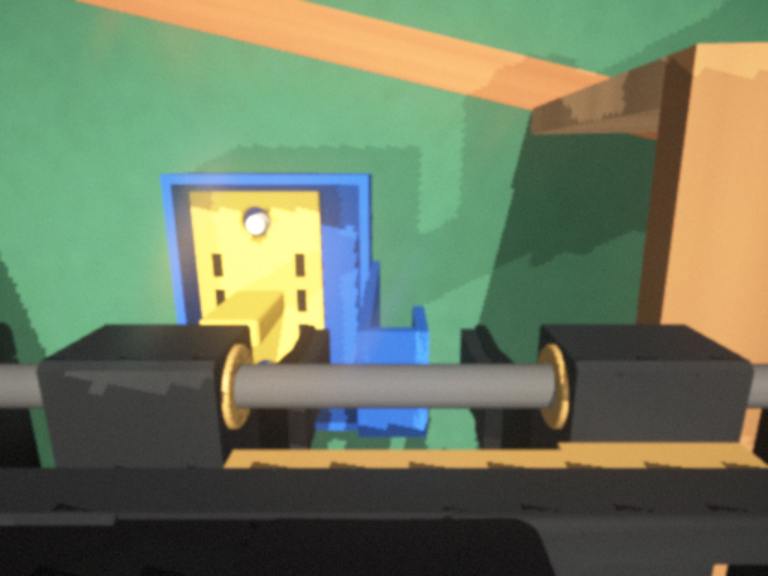

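Hook (358–428, ~380) is between the fingers (330, 462). I'll close on it and lift a little.

```bash
python3 -m pendant '[0,0,0,0,0,0, 0,0,0,0,0,0, 0,0,0,0,0,0, 0,0,0,0,0,0, 0,0,0,0,0,0, 0,0,0,0,0,0]' 0 45 && python3 -m pendant '[0,0,-0.01,0,0,0, 0,0,-0.03,0,0,0, 0,0,-0.06,0,0,0, 0,0,-0.1,0,0,0, 0,0,-0.14,0,0,0, 0,0,-0.18,0,0,0, 0,0,-0.22,0,0,0, 0,0,-0.26,0,0,0, 0,0,-0.29,0,0,0, 0,0,-0.3,0,0,0, 0,0,-0.3,0,0,0, 0,0,-0.3,0,0,0]'
python3 - <<'E'
from h import *
im=capture("wrist");cv2.imwrite("pics/w17.png",cv2.resize(im,(768,576)))
cv2.imwrite("pics/s17.png",cv2.resize(capture("side")[80:240,100:280],None,fx=4,fy=3.5))
E
```

```text
time: 15.57
eef_pos: [0.5062, -0.2251, 0.0774]
eef_rot: [[-0.218, 0.976, -0.0], [0.976, 0.218, -0.0], [-0.0, -0.0, -1.0]]
force: [-1.1, -0.0, 2.9]
grip_width: 0.0215
time: 16.57
eef_pos: [0.5059, -0.2245, 0.2267]
eef_rot: [[-0.218, 0.976, -0.001], [0.976, 0.218, 0.001], [0.001, -0.0, -1.0]]
force: [-0.6, 0.5, -3.9]
grip_width: 0.0222
```

View pics/w17.png

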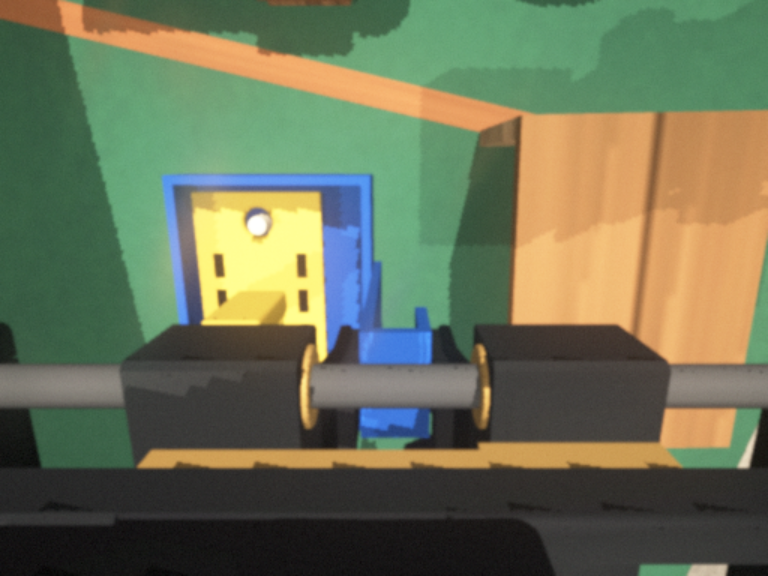

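View pics/s17.png

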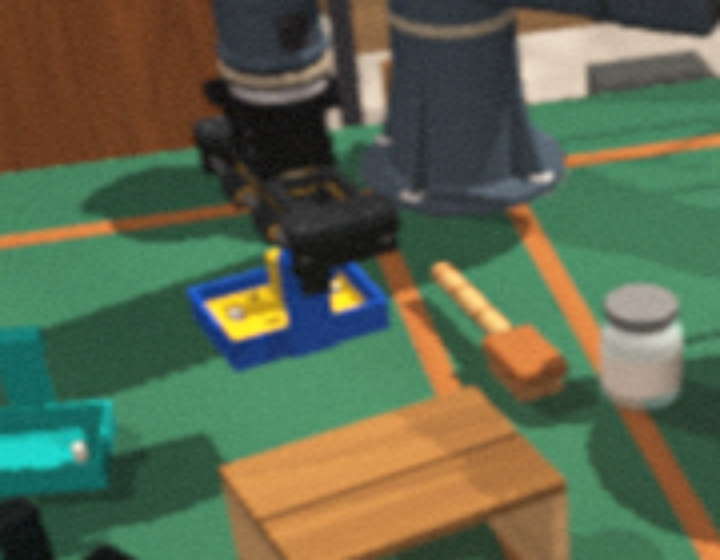

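```bash
python3 -m pendant '[0.01,0.005,-0.02,0,0,-0.03, 0.04,0.02,-0.04,0,0,-0.1, 0.09,0.05,-0.05,0,0,-0.2, 0.15,0.08,-0.05,0,0,-0.3, 0.21,0.115,-0.05,0,0,-0.4, 0.275,0.15,-0.05,0,0,-0.5, 0.34,0.185,-0.05,0,0,-0.6, 0.405,0.22,-0.05,0,0,-0.7, 0.465,0.25,-0.05,0,0,-0.8, 0.52,0.28,-0.05,0,0,-0.9, 0.56,0.3,-0.05,0,0,-0.95, 0.58,0.31,-0.05,0,0,-1]' && python3 -m pendant '[0,0,0,0,0,-0.03, 0,0,0,0,0,-0.1, 0,0,0,0,0,-0.2, 0,0,0,0,0,-0.32, 0,0,0,0,0,-0.45, 0,0,0,0,0,-0.58, 0,0,0,0,0,-0.7, 0,0,0,0,0,-0.82, 0,0,0,0,0,-0.92, 0,0,0,0,0,-0.98, 0,0,0,0,0,-1, 0,0,0,0,0,-1]'
python3 - <<'E'
from h import *
c=camera_info("wrist");s=sense();im=capture("wrist");cv2.imwrite("pics/w18.png",cv2.resize(im,(768,576)))
t=capture("top");cv2.imwrite("pics/t18.png",cv2.resize(t[120:280,110:330],None,fx=3.6,fy=3.6,interpolation=cv2.INTER_CUBIC))
cv2.imwrite("pics/s18.png",cv2.resize(capture("side")[60:260,200:440],None,fx=3.2,fy=3))
print(s['eef_pos'],s['joint_positions'].round(2))
E
```

```text
time: 17.67
eef_pos: [0.5943, 0.0956, 0.2517]
eef_rot: [[-0.848, 0.531, -0.001], [0.531, 0.848, 0.002], [0.002, 0.001, -1.0]]
force: [-0.6, 0.3, -4.4]
grip_width: 0.0216
time: 18.67
eef_pos: [0.5938, 0.0904, 0.2518]
eef_rot: [[-0.976, -0.217, -0.002], [-0.217, 0.976, -0.001], [0.002, -0.0, -1.0]]
force: [0.1, 0.4, -3.7]
grip_width: 0.0219
[0.59377791 0.09039326 0.25184226] [-0.03  0.46  1.46 -0.    1.22 -1.82]
```

View pics/w18.png

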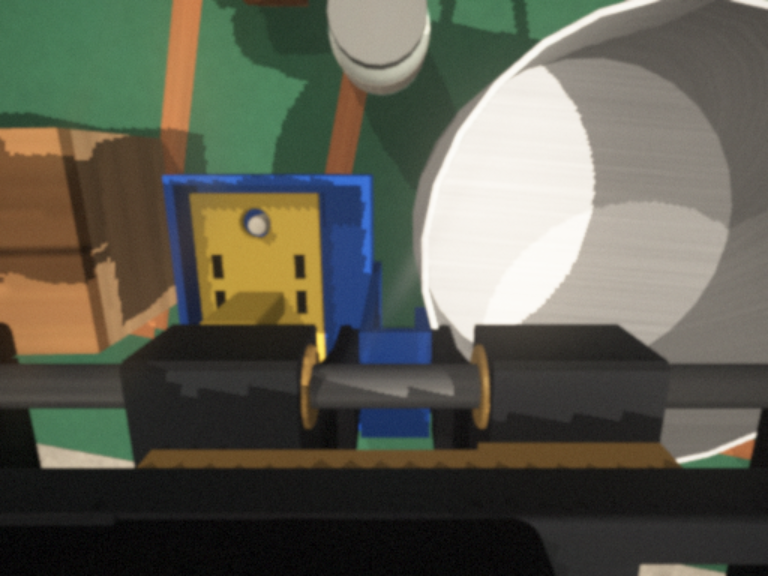

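View pics/t18.png

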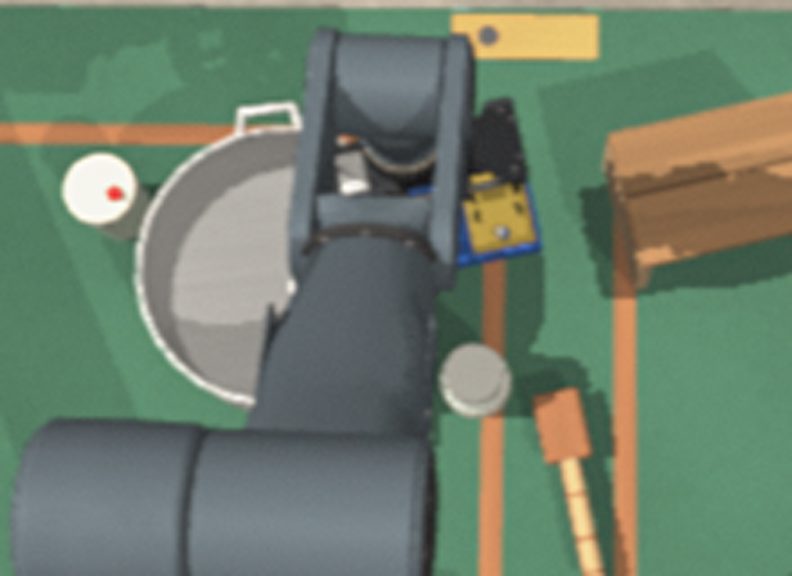

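View pics/s18.png

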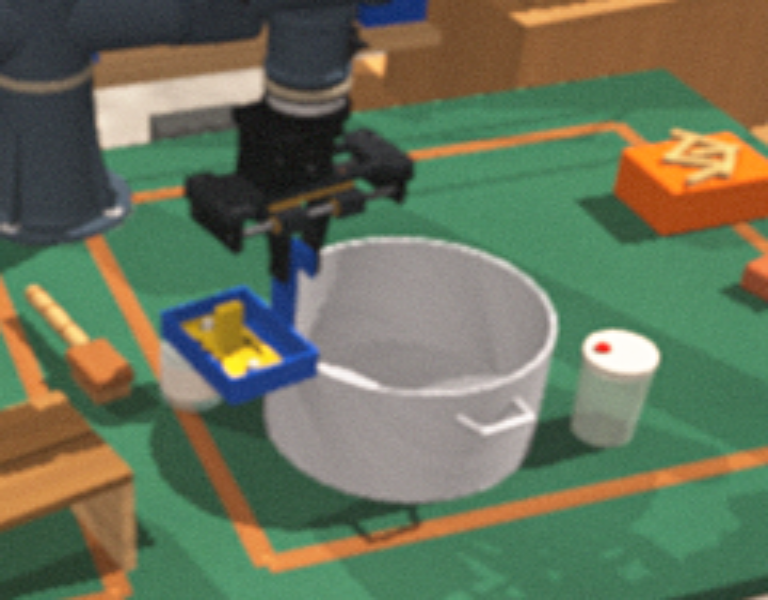

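```bash
cat > basin.py <<'E'
from h import *
from scipy.optimize import least_squares
def fit(n,c,P,R):
    W=np.array([ray(n,p,.145,c)[:2] for p in P])
    r=least_squares(lambda q:np.hypot(*(W-q).T)-R,[.5465,.2353],loss='soft_l1',f_scale=.001)
    r2=least_squares(lambda q:np.hypot(*(W-q[:2]).T)-q[2],[.5465,.2353,R],loss='soft_l1',f_scale=.001)
    return r.x,np.abs(r.fun).max(),r2.x,len(W)
if __name__=="__main__":
    c=camera_info("wrist");im=capture("wrist");g=cv2.cvtColor(im,cv2.COLOR_BGR2GRAY).astype(float)
    P=[]
    for v in range(30,205,4):
        row=g[v,270:420];k=np.where(row>225)[0]
        if len(k): P.append((270+k[0]-.5,v))
    P=np.array(P);print(P[::4]);print(fit("wrist",c,P,.140))
    im2=im.copy()
    for p in P: cv2.circle(im2,(int(p[0]),int(p[1])),1,(0,0,255),-1)
    cv2.imwrite("pics/rim.png",cv2.resize(im2[0:240,230:512],None,fx=2.5,fy=2.5))
E
python3 basin.py
```

```text
[[356.5  30. ]
 [337.5  46. ]
 [322.5  62. ]
 [310.5  78. ]
 [300.5  94. ]
 [293.5 110. ]
 [287.5 126. ]
 [283.5 142. ]
 [280.5 158. ]
 [280.5 174. ]
 [280.5 190. ]]
(array([0.54686802, 0.23923184]), np.float64(0.0010487169678053965), array([0.5466453 , 0.23775425, 0.13858137]), 44)
```

View pics/rim.png

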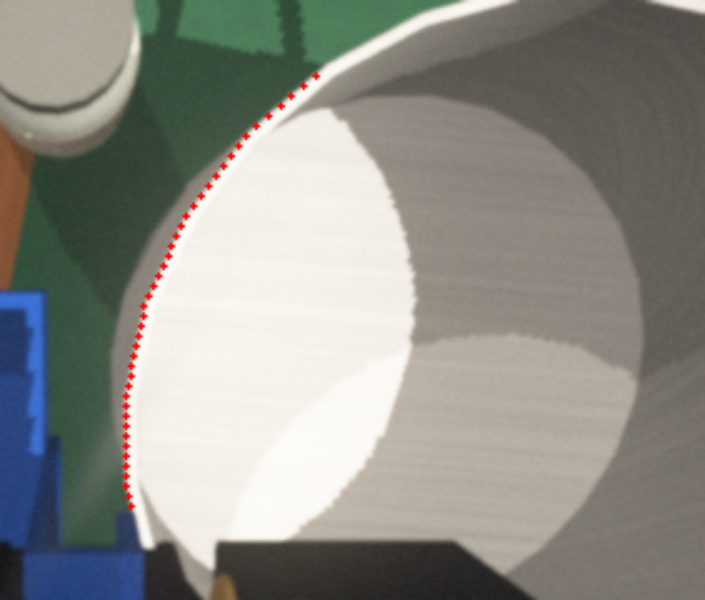

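```bash
python3 -m pendant '[-0.005,0.01,0,0,0,-0.05, -0.014,0.025,0,0,0,-0.13, -0.02,0.037,0,0,0,-0.2, -0.02,0.037,0.01,0,0,-0.22, -0.02,0.037,0.04,0,0,-0.22, -0.02,0.037,0.08,0,0,-0.22, -0.02,0.037,0.11,0,0,-0.22, -0.02,0.037,0.13,0,0,-0.22, -0.02,0.037,0.14,0,0,-0.22, -0.02,0.037,0.14,0,0,-0.22, -0.02,0.037,0.14,0,0,-0.22, -0.02,0.037,0.14,0,0,-0.22]'
python3 - <<'E'
from h import *
from basin import fit
c=camera_info("wrist");s=sense();im=capture("wrist");cv2.imwrite("pics/w19.png",cv2.resize(im,(768,576)))
np.savez("p19.npz",K=c['K'],origin=c['origin'],rotation=c['rotation'],im=im,R=s['eef_rot'],o=s['eef_pos'])
cv2.imwrite("pics/s19.png",cv2.resize(capture("side")[90:230,220:390],None,fx=4.5,fy=4,interpolation=cv2.INTER_CUBIC))
print(s['eef_pos'],s['eef_rot'].round(3).tolist())
E
```

```text
time: 19.87
eef_pos: [0.601, 0.112, 0.1831]
eef_rot: [[-0.924, -0.383, 0.002], [-0.383, 0.924, -0.0], [-0.002, -0.001, -1.0]]
force: [1.0, 0.2, -4.2]
grip_width: 0.0217
[0.60099934 0.11200641 0.1830784 ] [[-0.924, -0.383, 0.002], [-0.383, 0.924, -0.0], [-0.002, -0.001, -1.0]]
```

View pics/w19.png

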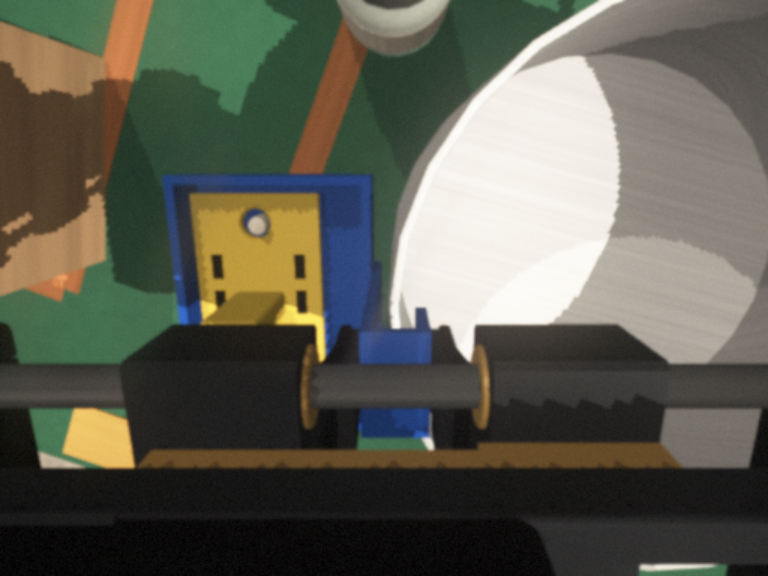

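View pics/s19.png

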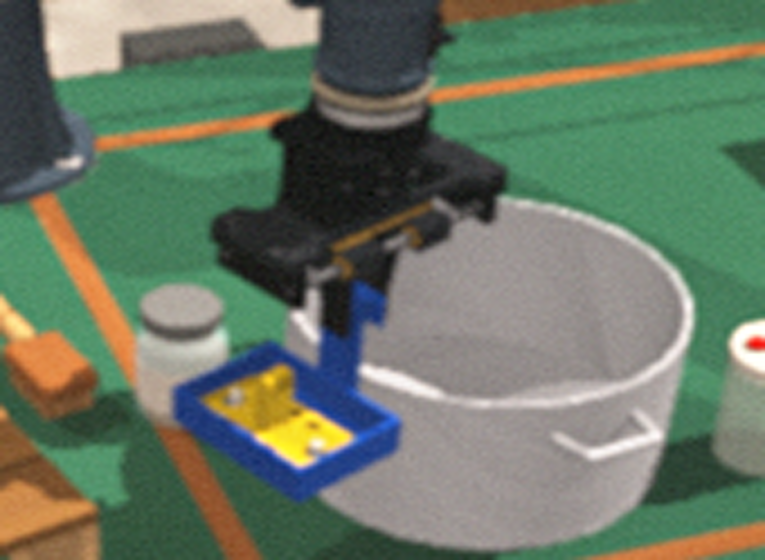

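```bash
python3 - <<'E'
from h import *
from basin import fit
d=np.load("p19.npz");c={k:d[k] for k in('K','origin','rotation')};im=d['im'];R=d['R'];o=d['o']
g=cv2.cvtColor(im,cv2.COLOR_BGR2GRAY).astype(float)
for th in (200,225):
    P=[]
    for v in range(20,212,4):
        k=np.where(g[v,255:420]>th)[0]
        if len(k): P.append((255+k[0]-.5,v))
    P=np.array(P);f=fit("wrist",c,P,.140);print(th,f)
    C=np.r_[f[0],0];t=R.T@(C-o);print('centre in tool',t[:2],'dist',np.hypot(*t[:2]))
for v in (180,195,205): print(v,g[v,255:290].astype(int))
# rim mid local: inner&outer of the white band just above hook
for u,v in [(392,290),(398,320)]: print((R.T@(ray("wrist",(u/1.5,v/1.5),.145,c)-o)).round(4))
E
```

```text
200 (array([0.5465486 , 0.23895063]), np.float64(0.0007539199667765117), array([0.54632945, 0.23649259, 0.13762438]), 48)
centre in tool [0.00212234 0.13830294] dist 0.13831922050694695
225 (array([0.54658151, 0.23929335]), np.float64(0.0007453178717108377), array([0.54634627, 0.23668974, 0.13748305]), 48)
centre in tool [0.00196081 0.13860698] dist 0.13862085256682788
180 [ 78  82  83  85  85  97 115 147 202 237 244 247 249 244 236 236 236 237
 236 237 237 238 239 239 239 242 242 243 243 244 242 244 243 243 243]
195 [ 82  84  93  95 109 148 207 234 241 244 243 232 210 221 229 234 234 235
 236 236 237 236 237 238 236 236 236 237 237 237 237 238 237 237 239]
205 [ 87  91  91 103 136 204 236 245 247 246 231 191 173 170 174 193 223 237
 240 238 234 210 150 126 124 122 124 127 151 205 234 239 239 240 240]
[ 0.014 -0.001  0.038]
[0.0002 0.0017 0.0381]
```

```bash
python3 -m pendant '[0,0,0.01,0,0,0, 0,0,0.025,0,0,0, 0,0,0.042,0,0,0, 0,0,0.058,0,0,0, 0,0,0.072,0,0,0, 0,0,0.084,0,0,0, 0,0,0.094,0,0,0, 0,0,0.102,0,0,0, 0,0,0.108,0,0,0, 0,0,0.112,0,0,0, 0,0,0.114,0,0,0, 0,0,0.114,0,0,0]'
python3 - <<'E'
from h import *
im=capture("wrist");cv2.imwrite("pics/w20.png",cv2.resize(im[120:310,180:350],None,fx=3.1,fy=3.1))
cv2.imwrite("pics/s20.png",cv2.resize(capture("side")[100:230,230:370],None,fx=4.6,fy=4.6,interpolation=cv2.INTER_CUBIC))
E
```

```text
time: 20.97
eef_pos: [0.6001, 0.1121, 0.125]
eef_rot: [[-0.924, -0.383, 0.0], [-0.383, 0.924, 0.0], [-0.0, 0.0, -1.0]]
force: [0.4, 0.4, -4.2]
grip_width: 0.0215
```

View pics/w20.png

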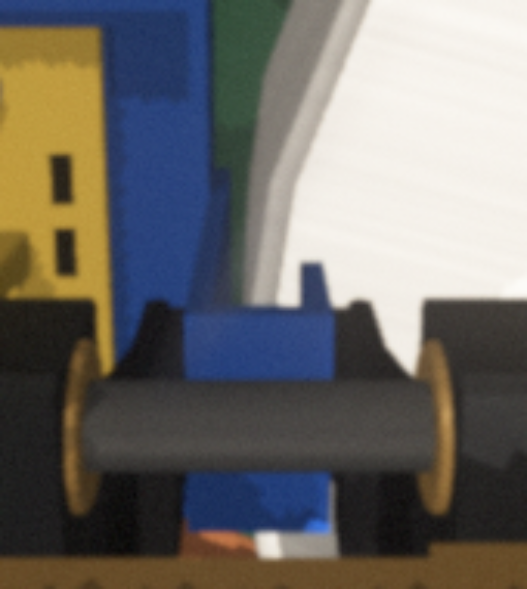

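View pics/s20.png

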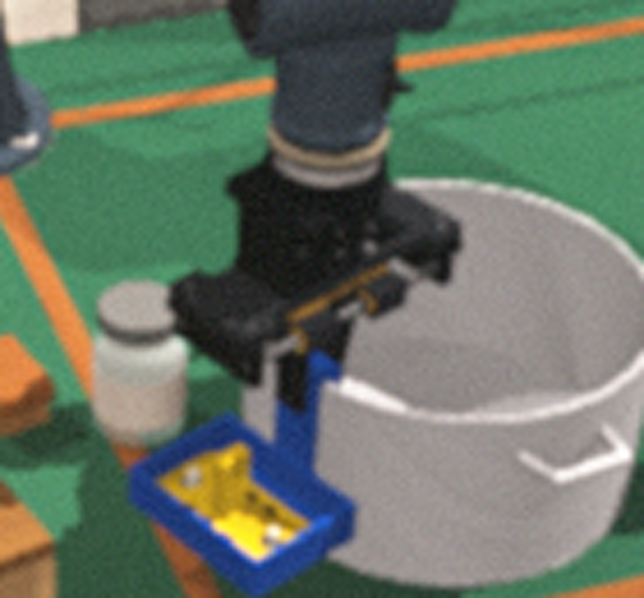

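The rim (crop x≈245–290) runs between the strap (215) and the free leg (303), with no side force. I'll lower the last few millimetres.

```bash
python3 -m pendant '[0,0,0.003,0,0,0, 0,0,0.005,0,0,0, 0,0,0.007,0,0,0, 0,0,0.008,0,0,0, 0,0,0.008,0,0,0]'
```

```text
time: 21.48
eef_pos: [0.6001, 0.1121, 0.1215]
eef_rot: [[-0.924, -0.383, 0.0], [-0.383, 0.924, -0.0], [-0.0, -0.0, -1.0]]
force: [-0.4, -0.5, -1.3]
grip_width: 0.0218
```

```bash
python3 -m pendant '[0,0.002,0,0,0,0, 0,0.004,0,0,0,0, 0,0.006,0,0,0,0, 0,0.007,0,0,0,0, 0,0.007,0.001,0,0,0, 0,0.007,0.001,0,0,0]' && python3 -m pendant '[0,0,0,0,0,0, 0,0,0,0,0,0, 0,0,0,0,0,0, 0,0,0,0,0,0]' 0.4 20
python3 - <<'E'
from h import *
im=capture("wrist");cv2.imwrite("pics/w21.png",cv2.resize(im[60:310,110:350],None,fx=2.4,fy=2.4))
cv2.imwrite("pics/s21.png",cv2.resize(capture("side")[100:230,230:370],None,fx=4.6,fy=4.6,interpolation=cv2.INTER_CUBIC))
E
```

```text
time: 21.98
eef_pos: [0.5999, 0.1139, 0.1215]
eef_rot: [[-0.924, -0.383, 0.003], [-0.383, 0.924, -0.003], [-0.001, -0.003, -1.0]]
force: [0.5, -5.9, 0.8]
grip_width: 0.0215
time: 22.32
eef_pos: [0.5988, 0.1158, 0.1207]
eef_rot: [[-0.924, -0.383, 0.0], [-0.383, 0.924, 0.0], [-0.0, 0.0, -1.0]]
force: [0.4, 0.5, 0.8]
grip_width: 0.0337
```

View pics/w21.png

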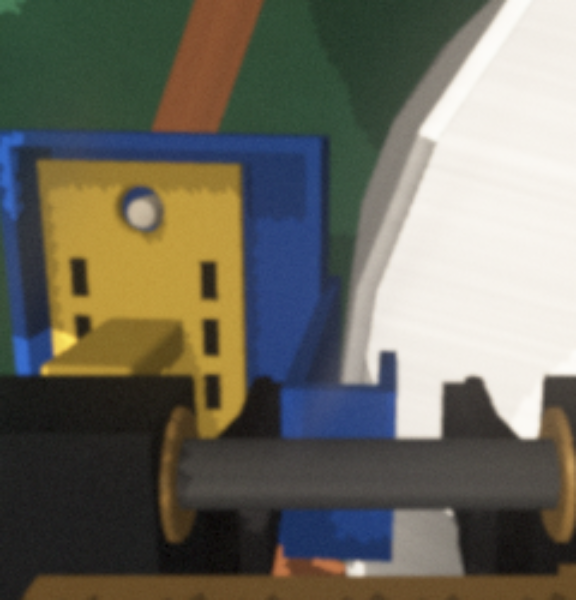

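View pics/s21.png

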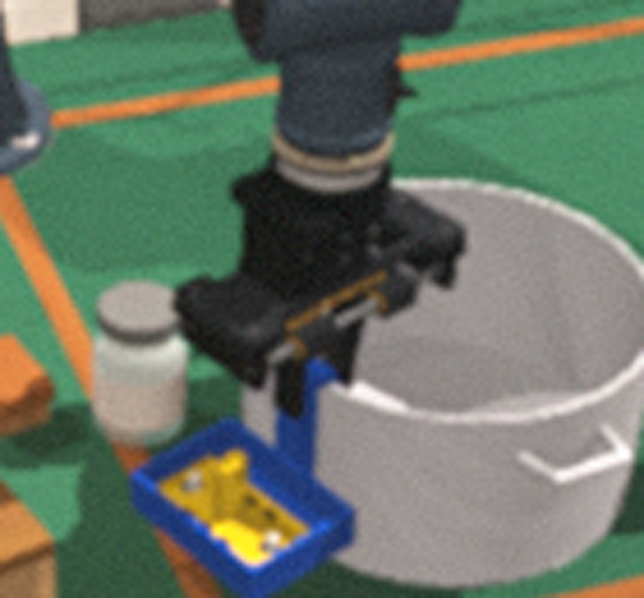

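```bash
python3 -m pendant '[0,-0.008,0,0,0,0, 0,-0.01,0,0,0,0, 0,-0.01,0,0,0,0, 0,-0.01,-0.02,0,0,0, 0,-0.01,-0.06,0,0,0, 0,-0.01,-0.12,0,0,0, 0,-0.01,-0.19,0,0,0, 0,-0.01,-0.26,0,0,0, 0,-0.01,-0.3,0,0,0, 0,-0.01,-0.32,0,0,0, 0,-0.01,-0.32,0,0,0]' 0.6 20
python3 - <<'E'
from h import *
im=capture("wrist");cv2.imwrite("pics/w22.png",cv2.resize(im,(768,576)))
cv2.imwrite("pics/s22.png",cv2.resize(capture("side")[100:230,230:370],None,fx=4.6,fy=4.6,interpolation=cv2.INTER_CUBIC))
E
```

```text
time: 23.33
eef_pos: [0.6021, 0.1108, 0.284]
eef_rot: [[-0.924, -0.383, 0.006], [-0.383, 0.924, 0.0], [-0.006, -0.002, -1.0]]
force: [0.1, -0.4, 0.3]
grip_width: 0.0523
```

View pics/w22.png

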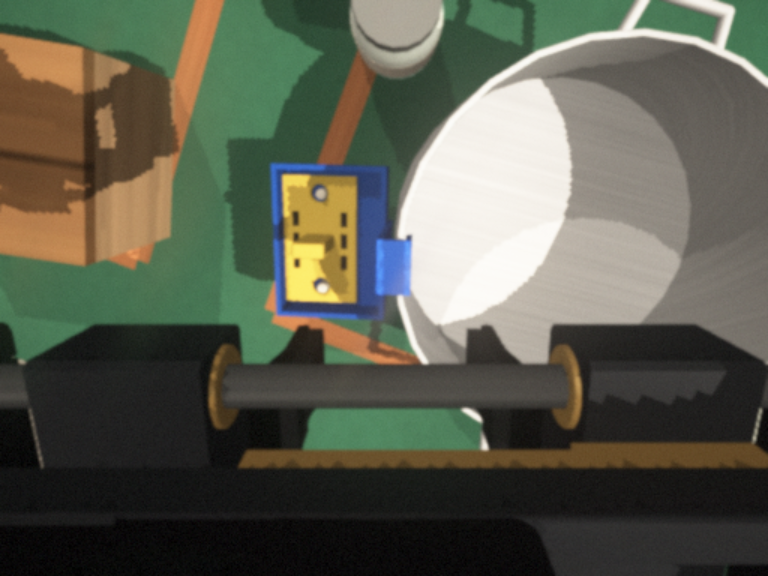

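View pics/s22.png

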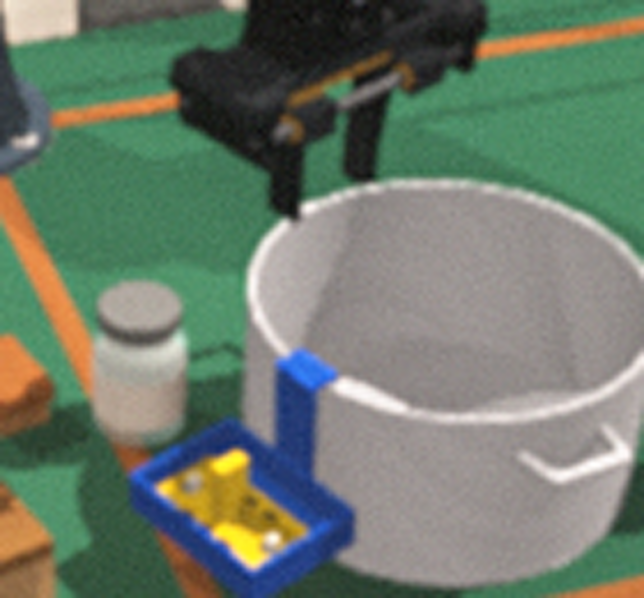

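The holder hangs on the rim with its tray outside, and the studs still show through the plate at (320,193) and (322,286). I'll wait briefly to confirm it's still and the bystanders haven't moved, then hand in.

```bash
python3 -m pendant '[0,0,-0.02,0,0,0, 0,0,-0.04,0,0,0, 0,0,-0.04,0,0,0, 0,0,-0.04,0,0,0, 0,0,-0.04,0,0,0, 0,0,-0.04,0,0,0]'
python3 - <<'E'
from h import *
a=cv2.imread("pics/side0.png").astype(int);b=capture("side");cv2.imwrite("pics/s23.png",cv2.resize(b,(768,576)))
for n,(x0,y0,x1,y1) in dict(cup=(378,165,410,212),jar=(246,158,274,198),brush=(204,150,246,196)).items():
    print(n,np.abs(a[y0:y1,x0:x1]-b[y0:y1,x0:x1].astype(int)).mean().round(2))
c=cv2.imread("pics/s22.png");d=cv2.resize(b[100:230,230:370],None,fx=4.6,fy=4.6,interpolation=cv2.INTER_CUBIC)
print('still',np.abs(c[330:].astype(int)-d[330:]).mean())
E
```

```text
time: 23.93
eef_pos: [0.6004, 0.1107, 0.3]
eef_rot: [[-0.924, -0.383, -0.001], [-0.383, 0.924, -0.0], [0.001, 0.0, -1.0]]
force: [0.3, -0.3, -0.3]
grip_width: 0.052
cup 6.51
jar 10.64
brush 6.56
still 2.771810589907605
```

View pics/s23.png

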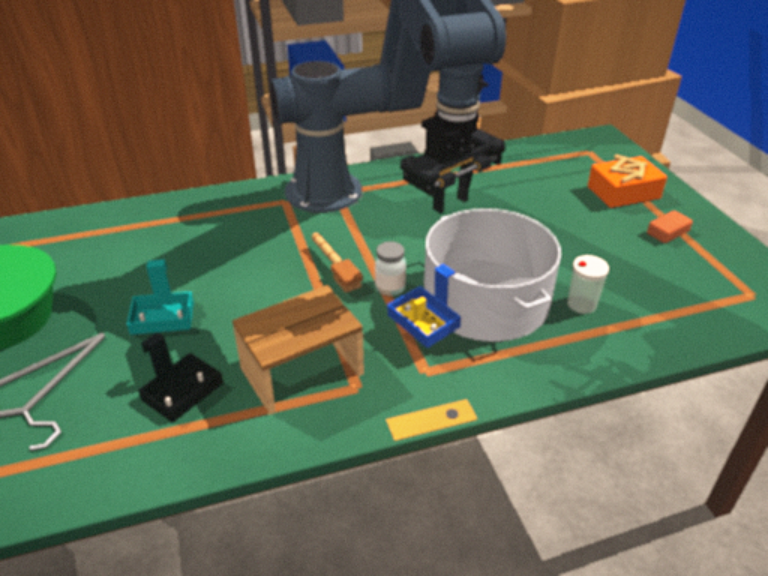

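```bash
python3 -c "
from bench import sign_off
print(sign_off())"
```

```text
the job is handed in; nothing more can be done
None
```

I drew the blue holder out by its side wall, set the yellow plate in its tray, and hung it by the hook on the basin rim, on the side facing the shelf. I handed in at about 24 s of the 69 s allowed.

- **Fit and hang:** my last wrist and side pictures show the rim inside the hook slot, the tray outside the basin and both studs up through the plate's holes. The holder looked still over about 0.6 s, and the gripper was well clear with no force on it.
- **Bystanders:** the cup, jar and brush show at their starting pixels. The raw image comparison was not zero (6.5 to 10.6 grey levels on average); I put that down to the arm's changed shadows and noise.
- **Disagreement:** the top and wrist cameras put the basin centre about 4 mm apart. I went by the wrist fit close to the rim, and the hook went on without side force.
- **Contacts:** seating the plate pressed about 14 N, and the small inward shift before release about 6 N, both under the limits.

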